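# Reagent bottles into the extraction bay

## Task

Put the demonstration chemicals away: first turn the extraction fan dial fully clockwise to its stop, then stand every blue-capped white bottle upright in its own cell of the grey divided tray where it is on the bench. Without carrying the tray, lift its leading edge up on to the step of the raised extraction bay while the trailing edge stays on the bench, then push it over the step until it lies flat and square on the bay floor with its leading handle up against the end panel. Leave the other things on the bench where they are.

Things in the scene. Friction and masses are not known exactly. Their poses are not given: they have to be found in the camera images.
- fan_dial (a joint): the fan dial's turn in rad: 0 = off (fully anticlockwise), 4.2 = the clockwise end stop (full on); grows as the dial is turned clockwise seen from above; light friction (0.03 N m), stays where it is left
- fan_dial_grip (a point): black bar dial on a grey 90 x 90 x 45 mm control box fixed to the bench at the right, nearer the robot than the bottles. The point lies on the dial's vertical axis, 7 mm below the bar's top. The bar is 57 mm long (along this point's x axis, which turns with the dial), 14 mm thick (y) and rises from a 60 mm round skirt whose top is 23 mm below this point
- tray: loose grey plastic tray, 150 x 150 mm, 45 mm high, walls and floor 6 mm, 0.35 kg (may differ); a wall across each way makes four cells, 66 x 66 mm, centred at x, y = +-36 mm. Origin: centre of the underside; z up; +x is the leading end, facing the bay. An upright handle plate stands outboard of each end
- lead_handle (a point): centre of the upright plate of the leading handle (tray x = +95, y = 0, 62 mm above the underside): 8 mm thick (tray x), 46 mm wide (tray y), from 37 to 87 mm above the underside, carried by a 46 mm wide bracket from the rim
- trail_handle (a point): centre of the same plate at the trailing end (tray x = -95 mm)
- tray_lead (a point): middle of the lower leading edge of the tray (tray x = +75 mm, at the underside)
- tray_trail (a point): middle of the lower trailing edge of the tray (tray x = -75 mm, at the underside)
- bay: extraction bay fixed left of the tray: grey floor slab 200 mm long (x, the push direction), 236 mm wide (y), 20 mm high. Origin: slab centre at bench height. Open step edge at x = -100 mm; white slotted end panel's face at x = +100 mm, 110 mm high; side kerbs 12 mm above the floor, 212 mm apart. With the leading handle against the panel the tray's origin is at bay x = 1 mm
- bottle0: round white plastic bottle with a paper band and a blue screw cap, loose, upright, 0.1 kg (may differ); all alike; 3 or 4 of them are present. Body 52 mm across up to 60 mm, cap 32 mm across from 72 to 100 mm above the base. Origin: centre of the base, z up. In a tray cell the base stands 6 mm above the tray's underside
- bottle1: round white plastic bottle with a paper band and a blue screw cap, loose, upright, 0.1 kg (may differ); all alike; 3 or 4 of them are present. Body 52 mm across up to 60 mm, cap 32 mm across from 72 to 100 mm above the base. Origin: centre of the base, z up. In a tray cell the base stands 6 mm above the tray's underside
- bottle2: round white plastic bottle with a paper band and a blue screw cap, loose, upright, 0.1 kg (may differ); all alike; 3 or 4 of them are present. Body 52 mm across up to 60 mm, cap 32 mm across from 72 to 100 mm above the base. Origin: centre of the base, z up. In a tray cell the base stands 6 mm above the tray's underside
- bottle3: round white plastic bottle with a paper band and a blue screw cap, loose, upright, 0.1 kg (may differ); all alike; 3 or 4 of them are present. Body 52 mm across up to 60 mm, cap 32 mm across from 72 to 100 mm above the base. Origin: centre of the base, z up. In a tray cell the base stands 6 mm above the tray's underside
- flask: bystander: green glass conical flask, 64 mm wide, 90 mm high, standing among the bottles; origin at base centre. To be left alone
- cone: bystander: wooden cone model, 70 mm wide, 110 mm high, beyond the tray; origin at base centre. To be left alone
- beaker: bystander: glass beaker, 68 mm wide, 85 mm high, beyond the tray; origin at base centre. To be left alone
- weight: bystander: brass weight, 60 mm wide, 50 mm high, beyond the bay; origin at base centre. To be left alone
- mug: bystander: white mug, 72 mm wide, 80 mm high, near the robot; origin at base centre. To be left alone
- spatula: bystander: spatula with a wooden handle lying near the robot; to be left alone

How it is judged:
By the outcome, as a careful person would: the job done as asked, in the order asked, and still so for the second after the job is handed in, with the robot touching nothing.
Of bottle0, bottle1, bottle2, bottle3 only 3 to 4 are there at a start; the rules pass over those that are not, and their reading is None.
At some moment in a run one of bottle0, bottle1, bottle2, bottle3, tray may be knocked a few centimetres aside while the robot is not near it.
It also fails if it takes over 208 s, if anything falls off the work surface, if the arm or the gripper's body presses on something with over 40 N, if the wrist force passes 120 N, or if a joint passes its speed limit or range.

## Robot

A 6-joint arm with a two-finger parallel gripper is mounted at the origin on the work surface. World frame = base frame: x ahead of the robot, y to its left, z up, the work surface at z = 0. Lengths are in mm, angles in degrees, forces in N, time in s.
With the tool pointing down it reaches from about 300 to 850 mm from the base axis. Payload 4.2 kg.
Tool frame: the origin (TCP) lies midway between the tips of the shut fingers; the grasp point (between the pads) lies env.grip_depth behind it (env.grip_depth is the distance from the TCP to the grasp point, in mm); z points along the fingers, y is the direction in which the jaws open and shut (so a half turn about z gives the same grasp; the last joint's range is limited). The gripper opens to 91 mm and grips with 3 to 60 N. Pads are 32 mm wide; open, the fingers measure 118 mm over their backs; the gripper's body (76 mm by 178 mm) begins 60 mm behind the grasp point.
Start: joints at [75.287, 18.312, 89.639, -0, 72.044, -1.146], TCP at [134.892, 558.97, 213.976] pointing down, gripper open.
Joint ranges: [-177.97, 177.97], [-48.28, 115.42], [12.27, 149.76], [-77.06, 257.06], [2.81, 150.46], [-146.56, 146.56]. Speed limits (degrees/s): [147.25, 147.25, 180, 180, 180, 180].

## Interface

Orientations are given as [roll, pitch, yaw] about the fixed x, y, z axes, in that order (R = Rz(yaw) Ry(pitch) Rx(roll)).
In Python, from workcell import env, cams, spotter gives the robot as it stands.
- The arm moves only by the tool apply_moves, never from a script. Its argument "plan" is a list of rows, each an object with "jaw": the closure, from 0 (fully open) to 1 (shut); "delta_pos": the shift along the tool's x, y, z in mm, a list of three; "spin": the turn about the tool's z in rad. In form: [{"jaw": jaw, "delta_pos": [dx, dy, dz], "spin": spin}, ...]. A call has exactly 8 rows; each row is the pose to reach, as a shift and turn from the pose measured when the call began, along the tool's axes at that moment; what a row does not reach only later rows make up. A row lasts 1/8 s, in which the tool goes at most 62.5 mm and 10.7 degrees, less where a joint would pass 70% of its speed; a pose out of reach is approached as far as the arm can. A call with a gripper value outside its range is refused whole. The fingers move at their own pace and stop on an object; "squeeze" is the grip in N (left out, the last holds). Time passes only in rows, so rows that repeat a pose let the fingers close, or fill a call up. It gives the time, the measured TCP pose, the force and the opening at its end, in the units of the state.
- env.state(): the state, without advancing time (a new reading comes with each control period).
- cams.grab_frame(name): name is "scene" or "top" or "wrist"; returns the picture (400x640x3 uint8, red, green, blue); there is no depth.
- cams.calibration(name): a dict with "camera_matrix" (3x3 intrinsics, pixels), "k1" (the pictures are not rectified: a ray, as slopes to the right and down, at radius r is drawn at 1 + k1 r^2 times it, then the intrinsics apply), "rvec" (rotation vector, rad) and "tvec" (3), from world to camera coordinates, as OpenCV has them. Camera axes: x right, y down, z forward; pixel columns grow to the right and rows downward; lengths in mm; the calibration is good to about 2 mm. A picture is of the moment at which its call begins: read the wrist's pose just before it. calibration takes no time and is no camera call; for the wrist camera it gives the pose at the moment of the call.
- env.job_done(): hands the job in, once; it reports no verdict.
Trained networks look in the newest picture that a camera, given by its name, has taken for a name from the list of things; names that differ only in an ending like _2 or _b are one class to them, and where a whole thing is asked for, a point or a joint stands for the part that bears it (a point fixed in the world has none). Each returns a list of dicts, best first, with "confidence" (0 to 1); they miss things now and then, are a little off and sometimes report something else, mostly with a low value. They report only what shows in the picture. A call takes as long as a camera call.
- spotter.masks_of(camera, target): "region" (400x640 bool, what is visible of it) and "extent" ([left, top, right, bottom] in pixels, round what is visible of it).
The state is a dict: "time_s": time; "qpos": joint angles; "qvel": joint speeds; "effort": joint torques, N m; "ee_pos": TCP position; "ee_rot": TCP orientation; "force": force on the tool from outside, world axes, zero at the start; "torque": the same for the moment, N m; "gripper_width": finger opening in mm.
Only numpy, scipy, OpenCV 4.12 (cv2) and the standard library are available. Lean on these libraries where they do the work, as an engineer would, in place of code of your own. Each camera call takes 0.05 s, during which the arm holds its last target.

## Working session

There is one attempt and no reset: what is moved stays moved. The work goes in short steps, Python scripts to look and compute and a tool call to move; the robot and the scene stay as the last step left them, time stands still between calls to the robot, and variables do not carry over. Pictures are saved under pics/ and viewed, and the job is handed in when it is done.

Besides the shell and the picture viewer there is one more tool, called after "Call:" as name(argument=value, ...), one argument or row to a line, values as JSON. apply_moves: Moves the arm, as the interface text tells. Its arguments: {"type":"object","properties":{"plan":{"type":"array"},"squeeze":{"type":"number"}},"required":["plan"]}

```bash
ls; mkdir -p pics; python3 - <<'E'
from workcell import env, cams, spotter
import cv2
print(env.state(), env.grip_depth)
for n in ("scene","top","wrist"):
    im=cams.grab_frame(n); cv2.imwrite(f"pics/{n}0.png",im[:,:,::-1])
    print(n,cams.calibration(n))
E
```

```text
pics
{'time_s': 0.0, 'qpos': array([ 7.52850241e+01,  1.83512693e+01,  8.97073108e+01,  5.62307432e-04,
        7.20441886e+01, -1.14690957e+00]), 'qvel': array([-0.05133591,  0.05079237, -0.02806103,  0.06455534,  0.00118377,
        0.14633403]), 'effort': array([ 1.98223388e-03, -4.12473428e+01, -2.31979609e+01,  7.28976564e-02,
        4.55199892e-02, -1.21119401e-04]), 'ee_pos': array([134.76987009, 558.45169677, 213.11788743]), 'ee_rot': array([-1.79897263e+02, -2.59151859e-03,  1.66431757e+02]), 'force': array([-0.29462869, -0.09349761, -0.20245286]), 'torque': array([0.04848941, 0.02483949, 0.02537113]), 'gripper_width': 91.11300246266384} 18.8
scene {'camera_matrix': array([[378.7170825 ,   0.        , 314.72795094],
       [  0.        , 378.7170825 , 199.96754381],
       [  0.        ,   0.        ,   1.        ]]), 'k1': -0.08222730179164514, 'rvec': array([ 0.96998825,  2.39161752, -1.11005513]), 'tvec': array([ 402.97382266, -154.47797587, 1357.70875994])}
top {'camera_matrix': array([[492.44022665,   0.        , 321.33194393],
       [  0.        , 492.44022665, 197.8904823 ],
       [  0.        ,   0.        ,   1.        ]]), 'k1': -0.06877441033558578, 'rvec': array([ 2.11113223, -2.112855  ,  0.18762077]), 'tvec': array([  -9.2182432 ,  542.67685206, 1030.82623265])}
wrist {'camera_matrix': array([[299.63060114,   0.        , 314.58366358],
       [  0.        , 299.63060114, 199.78148903],
       [  0.        ,   0.        ,   1.        ]]), 'k1': -0.0007643824738460626, 'rvec': array([-2.30649398, -1.8166125 , -0.22776291]), 'tvec': array([-575.12063308,  -27.54674111,  388.84249259])}
```

View pics/scene0.png

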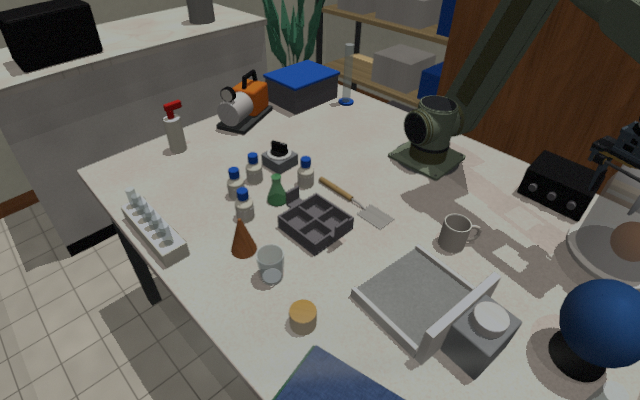

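View pics/top0.png

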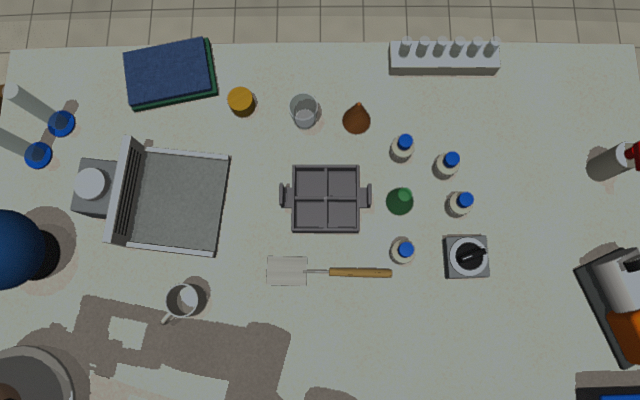

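View pics/wrist0.png

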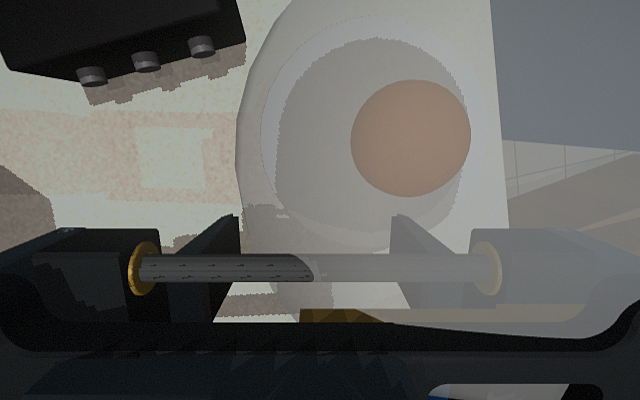

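Scene/top pictures show four bottles (top px ≈ (402,147), (447,165), (461,203), (402,250)), the flask (400,200), the tray (326,198), the bay (175,200) and the dial (467,256).

```bash
cat > h.py <<'E'
from workcell import env, cams, spotter
import numpy as np, cv2
from scipy.spatial.transform import Rotation as R
def cal(n):
    c=cams.calibration(n); return c['camera_matrix'],c['k1'],cv2.Rodrigues(np.array(c['rvec'],float))[0],np.array(c['tvec'],float)
def proj(n,P,c=None):
    K,k,Rm,t=c or cal(n); p=np.atleast_2d(P)@Rm.T+t; s=p[:,:2]/p[:,2:]; s=s*(1+k*(s**2).sum(1,keepdims=True))
    return s@K[:2,:2].T+K[:2,2]
def ray(n,uv,c=None):
    K,k,Rm,t=c or cal(n); uv=np.atleast_2d(np.array(uv,float))
    s=cv2.undistortPoints(uv[:,None],K,np.array([k,0,0,0]))[:,0]
    d=np.c_[s,np.ones(len(s))]@Rm; return -Rm.T@t,d
def at_z(n,uv,z,c=None):
    o,d=ray(n,uv,c); return o+d*((z-o[2])/d[:,2])[:,None]
def tri(a,b): # list of (cam,uv)
    A=np.zeros((3,3));B=np.zeros(3)
    for n,uv in (a,b):
        o,d=ray(n,uv); d=d[0]/np.linalg.norm(d[0]); M=np.eye(3)-np.outer(d,d); A+=M;B+=M@o
    return np.linalg.solve(A,B)
def dtool(target, yaw=None):
    """shift in tool axes from the present TCP pose to target TCP; yaw in world deg"""
    s=env.state(); Rm=R.from_euler('xyz',s['ee_rot'],degrees=True)
    d=Rm.inv().apply(np.array(target)-s['ee_pos'])
    sp=None
    if yaw is not None:
        sp=-(((yaw-s['ee_rot'][2])+180)%360-180); sp=np.radians(sp)
    return np.round(d,1),sp
def st():
    s=env.state(); print('t',round(s['time_s'],2),'pos',s['ee_pos'].round(1),'rot',s['ee_rot'].round(1),'F',s['force'].round(1),'T',s['torque'].round(2),'w',round(s['gripper_width'],1),'q6',s['qpos'][5].round(1))
E
python3 - <<'E'
from h import *
t=cams.grab_frame('top'); s=cams.grab_frame('scene')
cv2.imwrite('pics/a.png',cv2.resize(t[100:300,240:520],None,fx=2.8,fy=2.8,interpolation=cv2.INTER_CUBIC)[:,:,::-1])
cv2.imwrite('pics/b.png',cv2.resize(s[130:270,200:400],None,fx=4,fy=4,interpolation=cv2.INTER_CUBIC)[:,:,::-1])
cv2.imwrite('pics/c.png',cv2.resize(t[110:290,60:260],None,fx=3,fy=3,interpolation=cv2.INTER_CUBIC)[:,:,::-1])
print(at_z('top',[[467,256],[326,198],[402,250],[320,200]],0))
for n in ('bottle0','fan_dial','fan_dial_grip','tray','bay','flask'):
  for c in ('top','scene'):
    for m in spotter.masks_of(c,n): 
        ys,xs=np.nonzero(m['region']); print(n,c,round(m['confidence'],2),np.round(m['extent'],1),xs.mean().round(1),ys.mean().round(1))
st()
E
```

```text
[[ 418.2749748  -338.36194756    0.        ]
 [ 552.73550167  -19.5484904     0.        ]
 [ 432.44385531 -191.36455416    0.        ]
 [ 548.06667892   -5.69850179    0.        ]]
bottle0 top 0.91 [391.1 134.6 418.8 164.3] 401.8 148.3
bottle0 top 0.75 [431.5 150.9 460.8 179.2] 445.5 165.1
bottle0 top 0.72 [445.7 189.4 475.  221.3] 458.6 203.6
bottle0 top 0.66 [393.1 236.7 417.8 264.6] 402.0 251.5
bottle0 scene 0.98 [297.9 157.4 311.9 189.6] 305.5 172.8
bottle0 scene 0.93 [225.  166.1 242.5 199.5] 234.1 182.6
bottle0 scene 0.82 [236.9 186.3 250.2 224.2] 244.1 205.2
bottle0 scene 0.75 [244.2 151.9 261.1 182.9] 253.2 169.7
fan_dial top 0.86 [455.8 240.8 486.  267.8] 469.1 255.8
fan_dial top 0.16 [ 69.6 131.6 233.9 257.1] 155.3 197.4
fan_dial scene 0.79 [268.4 141.5 286.2 153. ] 278.3 148.9
fan_dial_grip top 0.87 [455.5 243.6 485.9 273. ] 469.2 255.9
fan_dial_grip top 0.66 [277.3 165.2 372.1 232.9] 325.7 197.6
fan_dial_grip scene 0.53 [269.1 139.3 288.  157.9] 278.2 149.0
tray top 0.84 [277.4 164.2 373.4 236.4] 324.9 198.0
tray scene 0.91 [276.5 184.8 353.3 255.9] 313.3 220.5
tray scene 0.4 [225.1 166.9 242.3 199.6] 234.3 182.4
bay top 0.64 [ 68.8 132.8 232.3 258.5] 155.1 197.5
bay top 0.52 [278.4 164.8 375.  233.5] 325.0 198.0
bay scene 0.98 [352.  245.3 525.6 378.7] 438.4 311.2
flask top 0.95 [385.6 189.7 415.7 215.6] 399.7 200.5
flask scene 0.68 [269.1 172.9 285.1 208.2] 276.1 191.8
t 0.85 pos [134.9 559.  214. ] rot [180.   -0.  166.4] F [ 0.3 -0.2 -0.1] T [0.   0.02 0.03] w 91.3 q6 -1.1
```

View pics/a.png

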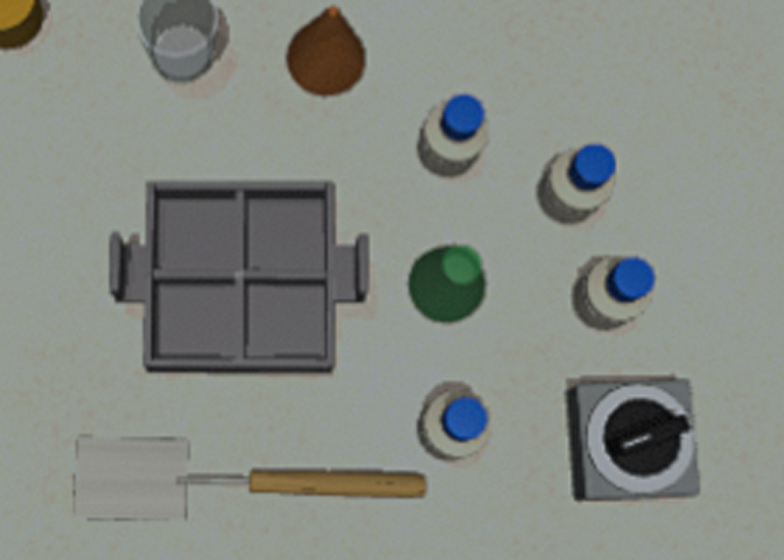

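View pics/b.png

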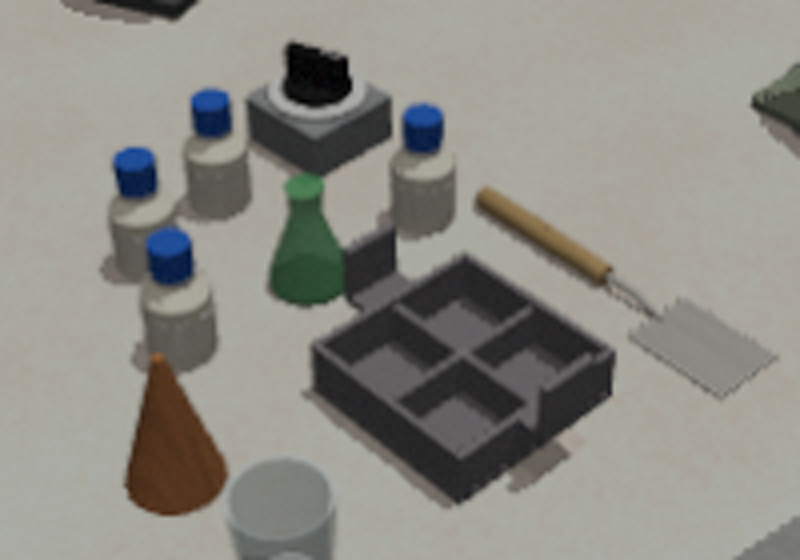

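View pics/c.png

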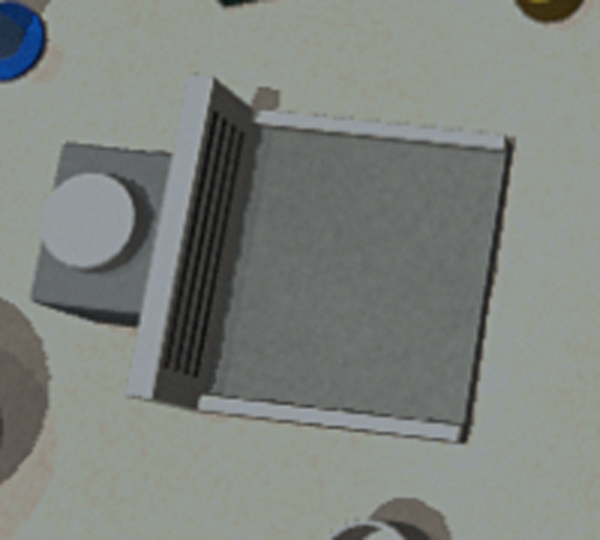

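```bash
python3 - <<'E'
from h import *
A=lambda p:np.array(p,float)/2.8+[240,100]
C=lambda p:np.array(p,float)/3+[60,110]
B=lambda p:np.array(p,float)/4+[200,130]
# pixel centre convention for resize
r=at_z('top',A([[148,182],[335,182],[333,371],[145,370]]),45); print('tray rim',r.round(1),r.mean(0).round(1),'sides',[np.linalg.norm(r[i]-r[i-1]).round(1) for i in range(4)])
print('handles top z87',at_z('top',A([[115,235],[115,297],[366,236],[366,297]]),87).round(1))
b=at_z('top',A([[580,380],[692,380],[698,493],[585,500]]),45);print('box',b.round(1),b.mean(0).round(1))
print('skirt',at_z('top',A([[641,438]]),50))
for h in (75,85): print('bar',h,at_z('top',A([[688,421],[608,447]]),h).round(1))
print('bar tri',tri(('top',A([688,421])),('scene',B([288,45]))).round(1), tri(('top',A([608,447])),('scene',B([349,62]))).round(1))
k=at_z('top',C([[510,137],[462,440]]),32);print('kerb ends',k.round(1),np.linalg.norm(k[0]-k[1]))
k2=at_z('top',C([[507,150],[465,425]]),20);print('step',k2.round(1))
d=k[1]-k[0]; print('step dir deg',np.degrees(np.arctan2(d[1],d[0])))
# panel top edge z=110 or 130
print('panel top inner',at_z('top',C([[214,80],[155,396]]),110).round(1),at_z('top',C([[214,80],[155,396]]),130).round(1))
print('panel-floor', at_z('top',C([[252,125],[212,395]]),20).round(1))
# bottles: cap tops
for uv in A([[464,116],[594,165],[632,278],[466,417]]): print('cap',at_z('top',[uv],100).round(1))
st()
E
```

```text
tray rim [[619.7  54.6  45. ]
 [619.2 -95.5  45. ]
 [466.9 -91.7  45. ]
 [467.9  55.1  45. ]] [543.4 -19.4  45. ] sides [np.float64(151.8), np.float64(150.1), np.float64(152.3), np.float64(146.9)]
handles top z87 [[ 566.7   76.2   87. ]
 [ 518.4   75.4   87. ]
 [ 565.3 -115.9   87. ]
 [ 518.  -115.    87. ]]
box [[ 459.3 -284.5   45. ]
 [ 458.9 -372.6   45. ]
 [ 371.4 -372.1   45. ]
 [ 366.6 -284.3   45. ]] [ 414.  -328.4   45. ]
skirt [[ 413.54662395 -328.58820957   50.        ]]
bar 75 [[ 424.3 -358.    75. ]
 [ 405.1 -296.2   75. ]]
bar 85 [[ 423.4 -354.8   85. ]
 [ 404.4 -293.6   85. ]]
bar tri [ 422.2 -353.3   85.6] [ 404.4 -293.2   87.7]
kerb ends [[646.  200.5  32. ]
 [415.  227.7  32. ]] 232.64120450701938
step [[639.1 204.9  20. ]
 [427.1 228.7  20. ]]
step dir deg 173.27421835038692
panel top inner [[668.1 402.7 110. ]
 [438.6 427.2 110. ]] [[661.5 394.1 130. ]
 [436.6 418.1 130. ]]
panel-floor [[660.8 407.5  20. ]
 [449.  423.4  20. ]]
cap [[ 656.7 -191.9  100. ]]
cap [[ 617.6 -290.   100. ]]
cap [[ 529.6 -314.2  100. ]]
cap [[ 425.8 -185.9  100. ]]
t 0.85 pos [134.9 559.  214. ] rot [180.   -0.  166.4] F [ 0.3 -0.2 -0.1] T [0.   0.02 0.03] w 91.3 q6 -1.1
```

```bash
python3 - <<'E'
from h import *
for p in ([450,150,214],[414,-328,200],[414,-328,120]): print(dtool(p,107))
E
```

```text
(array([-402.3, -323.6,   -0. ]), np.float64(1.0373174453666034))
(array([-479.4, -796.7,   13.9]), np.float64(1.0373174453666034))
(array([-479.4, -796.7,   93.9]), np.float64(1.0373174453666034))
```

Call:
apply_moves(
  plan=[
    {"jaw":0.3,"delta_pos":[-48,-38,0],"spin":0.13},
    {"jaw":0.3,"delta_pos":[-96,-77,0],"spin":0.26},
    {"jaw":0.3,"delta_pos":[-144,-116,0],"spin":0.39},
    {"jaw":0.3,"delta_pos":[-192,-155,0],"spin":0.52},
    {"jaw":0.3,"delta_pos":[-240,-194,0],"spin":0.65},
    {"jaw":0.3,"delta_pos":[-288,-233,0],"spin":0.78},
    {"jaw":0.3,"delta_pos":[-336,-271,0],"spin":0.91},
    {"jaw":0.3,"delta_pos":[-384,-309,0],"spin":1.037},
  ],
)

```text
time_s: 1.85
ee_pos: [436.8, 166.8, 214.3]
ee_rot: [179.9, -0.0, 106.8]
force: [0.8, 0.1, 0.3]
gripper_width: 63.9
```

```bash
python3 - <<'E'
from h import *
st()
for p in ([414,-328,200],[414,-328,130],[414,-328,63]): print(dtool(p,107))
E
```

```text
t 1.85 pos [436.8 166.8 214.3] rot [179.9  -0.  106.8] F [0.8 0.1 0.3] T [-0.12 -0.02  0.03] w 63.9 q6 2.7
(array([-467.2, -164.6,   13.9]), np.float64(-0.004026158021967135))
(array([-467.3, -164.7,   83.9]), np.float64(-0.004026158021967135))
(array([-467.3, -164.8,  150.9]), np.float64(-0.004026158021967135))
```

Call:
apply_moves(
  plan=[
    {"jaw":0.4,"delta_pos":[-58,-20,0],"spin":0},
    {"jaw":0.4,"delta_pos":[-116,-41,5],"spin":0},
    {"jaw":0.4,"delta_pos":[-174,-61,10],"spin":0},
    {"jaw":0.4,"delta_pos":[-232,-82,20],"spin":0},
    {"jaw":0.4,"delta_pos":[-290,-102,30],"spin":0},
    {"jaw":0.4,"delta_pos":[-348,-123,40],"spin":0},
    {"jaw":0.4,"delta_pos":[-406,-143,50],"spin":0},
    {"jaw":0.4,"delta_pos":[-464,-164,60],"spin":0},
  ],
)

```text
time_s: 2.85
ee_pos: [413.5, -326.9, 153.9]
ee_rot: [179.9, 0.0, 106.7]
force: [1.7, 0.1, 1.0]
gripper_width: 55.1
```

```bash
python3 - <<'E'
from h import *
st()
w=cams.grab_frame('wrist'); cv2.imwrite('pics/w1.png',w[:,:,::-1]); 
t=cams.grab_frame('scene');cv2.imwrite('pics/s1.png',t[:,:,::-1])
st()
for p in ([414,-328,130],[414,-328,63]): print(dtool(p,107))
print(proj('wrist',[[414,-328,86],[404.4,-293.5,86],[423,-354,86]]))
E
```

```text
t 2.85 pos [ 413.5 -326.9  153.9] rot [179.9   0.  106.7] F [1.7 0.1 1. ] T [-0.11 -0.01 -0.02] w 55.1 q6 -56.4
t 2.95 pos [ 413.1 -329.9  152.8] rot [1.800e+02 1.000e-01 1.065e+02] F [-0.2  0.5  0.6] T [-0.03  0.01 -0.02] w 54.6 q6 -56.3
(array([ 1.6,  1.4, 22.8]), np.float64(-0.009524146467701231))
(array([ 1.7,  1.4, 89.8]), np.float64(-0.009524146467701231))
[[316.10823786 209.3150644 ]
 [316.88965394 165.88737981]
 [317.55936041 240.5789878 ]]
```

View pics/w1.png

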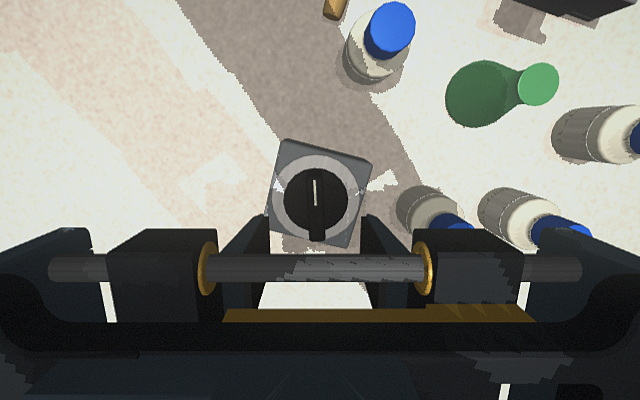

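View pics/s1.png

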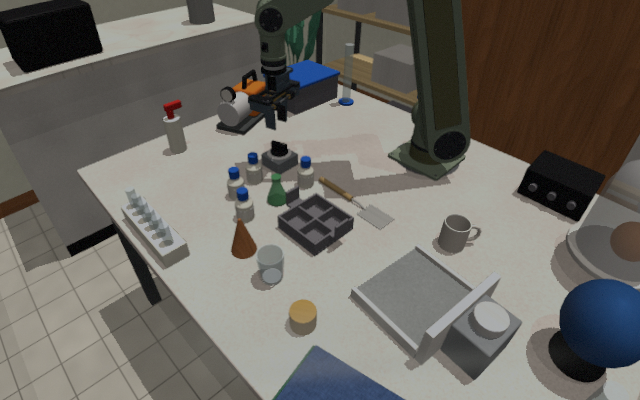

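Call:
apply_moves(
  plan=[
    {"jaw":0.4,"delta_pos":[1.5,1,20],"spin":-0.01},
    {"jaw":0.4,"delta_pos":[1.5,1,45],"spin":-0.01},
    {"jaw":0.4,"delta_pos":[1.5,1,70],"spin":-0.01},
    {"jaw":0.4,"delta_pos":[1.5,1,89],"spin":-0.01},
    {"jaw":0.4,"delta_pos":[1.5,1,89],"spin":-0.01},
    {"jaw":0.9,"delta_pos":[1.5,1,89],"spin":-0.01},
    {"jaw":1,"delta_pos":[1.5,1,89],"spin":-0.01},
    {"jaw":1,"delta_pos":[1.5,1,89],"spin":-0.01},
  ],
  squeeze=20,
)

```text
time_s: 3.95
ee_pos: [414.0, -328.5, 64.6]
ee_rot: [179.9, 0.1, 107.0]
force: [-0.4, 0.3, -0.5]
gripper_width: 28.0
```

```bash
python3 - <<'E'
from h import *
st()
E
```

```text
t 3.95 pos [ 414.  -328.5   64.6] rot [1.799e+02 1.000e-01 1.070e+02] F [-0.4  0.3 -0.5] T [-0.1   0.06  0.06] w 28.0 q6 -56.7
```

Still closing; hold briefly, then start turning.

Call:
apply_moves(
  plan=[
    {"jaw":1,"delta_pos":[0,0,0],"spin":0},
    {"jaw":1,"delta_pos":[0,0,0],"spin":0},
    {"jaw":1,"delta_pos":[0,0,0],"spin":0},
    {"jaw":1,"delta_pos":[0,0,0],"spin":0},
    {"jaw":1,"delta_pos":[0,0,0],"spin":0.1},
    {"jaw":1,"delta_pos":[0,0,0],"spin":0.2},
    {"jaw":1,"delta_pos":[0,0,0],"spin":0.3},
    {"jaw":1,"delta_pos":[0,0,0],"spin":0.4},
  ],
)

```text
time_s: 4.95
ee_pos: [413.9, -328.8, 64.9]
ee_rot: [179.9, 0.1, 84.0]
force: [1.0, 0.8, 3.7]
gripper_width: 13.7
```

```bash
python3 - <<'E'
from h import *
st()
E
```

```text
t 4.95 pos [ 413.9 -328.8   64.9] rot [1.799e+02 1.000e-01 8.400e+01] F [1.  0.8 3.7] T [-0.04 -0.07  0.06] w 13.7 q6 -33.6
```

Gripping 13.7 mm and turning freely.

Call:
apply_moves(
  plan=[
    {"jaw":1,"delta_pos":[0,0,0],"spin":0.16},
    {"jaw":1,"delta_pos":[0,0,0],"spin":0.33},
    {"jaw":1,"delta_pos":[0,0,0],"spin":0.5},
    {"jaw":1,"delta_pos":[0,0,0],"spin":0.67},
    {"jaw":1,"delta_pos":[0,0,0],"spin":0.84},
    {"jaw":1,"delta_pos":[0,0,0],"spin":1.01},
    {"jaw":1,"delta_pos":[0,0,0],"spin":1.18},
    {"jaw":1,"delta_pos":[0,0,0],"spin":1.35},
  ],
)

```text
time_s: 5.95
ee_pos: [411.6, -326.5, 64.9]
ee_rot: [-179.9, 0.2, 6.3]
force: [-1.4, 7.2, 8.1]
gripper_width: 14.0
```

```bash
python3 - <<'E'
from h import *
st()
E
```

```text
t 5.95 pos [ 411.6 -326.5   64.9] rot [-179.9    0.2    6.3] F [-1.4  7.2  8.1] T [ 1.05  0.48 -0.  ] w 14.0 q6 44.1
```

Call:
apply_moves(
  plan=[
    {"jaw":1,"delta_pos":[0,0,0],"spin":0.16},
    {"jaw":1,"delta_pos":[0,0,0],"spin":0.33},
    {"jaw":1,"delta_pos":[0,0,0],"spin":0.5},
    {"jaw":1,"delta_pos":[0,0,0],"spin":0.67},
    {"jaw":1,"delta_pos":[0,0,0],"spin":0.84},
    {"jaw":1,"delta_pos":[0,0,0],"spin":1.01},
    {"jaw":1,"delta_pos":[0,0,0],"spin":1.18},
    {"jaw":1,"delta_pos":[0,0,0],"spin":1.35},
  ],
)

```text
time_s: 6.95
ee_pos: [411.9, -323.0, 64.9]
ee_rot: [179.9, 0.5, -71.3]
force: [6.2, 14.2, 7.5]
gripper_width: 20.0
```

```bash
python3 - <<'E'
from h import *
st()
E
```

```text
t 6.95 pos [ 411.9 -323.    64.9] rot [179.9   0.5 -71.3] F [ 6.2 14.2  7.5] T [ 2.45 -0.99  1.03] w 20.0 q6 121.6
```

```bash
python3 - <<'E'
from h import *
w=cams.grab_frame('wrist'); cv2.imwrite('pics/w2.png',w[100:350,150:500][:,:,::-1].repeat(2,0).repeat(2,1)); 
st()
E
```

```text
t 7.0 pos [ 411.8 -322.8   64.9] rot [179.9   0.5 -71.5] F [ 5.9 12.8  5.1] T [ 2.3  -1.04  1.02] w 20.5 q6 121.8
```

View pics/w2.png

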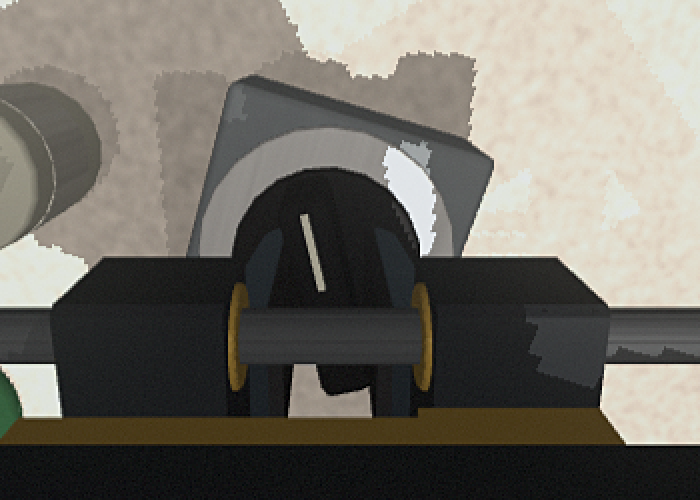

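Call:
apply_moves(
  plan=[
    {"jaw":0.5,"delta_pos":[0,0,0],"spin":0},
    {"jaw":0.5,"delta_pos":[0,0,0],"spin":0},
    {"jaw":0.5,"delta_pos":[0,0,0],"spin":0},
    {"jaw":0.5,"delta_pos":[0,0,0],"spin":0},
    {"jaw":0.5,"delta_pos":[0,0,-15],"spin":0},
    {"jaw":0.5,"delta_pos":[0,0,-50],"spin":0},
    {"jaw":0.5,"delta_pos":[0,0,-80],"spin":0},
    {"jaw":0.5,"delta_pos":[0,0,-80],"spin":0},
  ],
)

```text
time_s: 8.0
ee_pos: [413.6, -324.9, 148.1]
ee_rot: [-179.9, 0.2, -71.5]
force: [-0.4, -0.7, -0.2]
gripper_width: 45.4
```

```bash
python3 - <<'E'
from h import *
w=cams.grab_frame('wrist'); cv2.imwrite('pics/w3.png',w[:,:,::-1]); 
st()
# dial bar outline prediction
for uv in ([0,0],):pass
E
```

```text
t 8.05 pos [ 412.6 -324.   146.3] rot [-180.     0.4  -71.5] F [0.  0.6 0.1] T [0.06 0.1  0.  ] w 45.7 q6 121.9
```

View pics/w3.png

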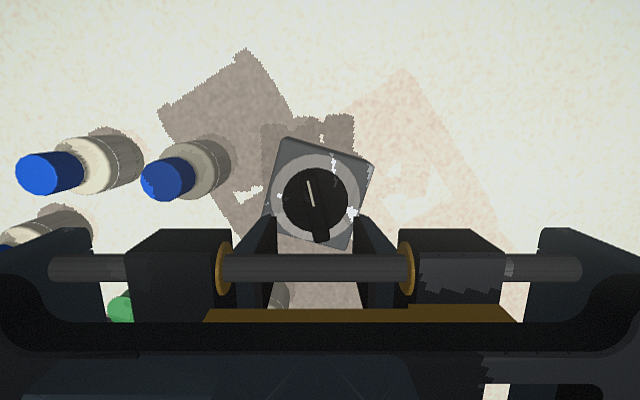

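```bash
cat >> h.py <<'E'
def caps(cam='top',z=98):
    im=cams.grab_frame(cam); hsv=cv2.cvtColor(im,cv2.COLOR_RGB2HSV)
    m=cv2.inRange(hsv,(105,150,60),(125,255,255)); n,l,s,c=cv2.connectedComponentsWithStats(m)
    out=[]
    for i in range(1,n):
        if 25<s[i,4]<400:
            w=at_z(cam,[c[i]],z)[0]
            if 300<w[0]<800 and -450<w[1]<250: out.append((w[:2].round(1),int(s[i,4]),c[i].round(1)))
    return im,out
E
python3 - <<'E'
from h import *
for c,z in (('top',97),('scene',88)):
    im,o=caps(c,z); print(c,*o,sep='\n')
st()
for p in ([529,-313,150],[529,-313,72]): print(dtool(p,0))
E
```

```text
top
(array([ 657.9, -190.4]), 171, array([404.8, 141.3]))
(array([ 618.3, -289. ]), 178, array([451.3, 159. ]))
(array([ 531.7, -314.7]), 154, array([465.5, 198.6]))
(array([ 425.6, -184.6]), 182, array([405.6, 249.1]))
scene
(array([ 532. , -314.1]), 86, array([252.3, 157.8]))
(array([ 426.8, -184.1]), 90, array([305.2, 161.6]))
(array([ 620.7, -289.2]), 100, array([233.5, 172.6]))
(array([ 660.9, -190.9]), 122, array([242.1, 193.5]))
t 8.15 pos [ 411.5 -323.1  144.3] rot [179.9   0.6 -71.5] F [ 0.3 -0.7  0.3] T [ 0.04  0.1  -0.06] w 45.8 q6 121.9
(array([  27.6, -114.6,   -6.2]), np.float64(-1.2486376935576018))
(array([  28.4, -114.8,   71.8]), np.float64(-1.2486376935576018))
```

Call:
apply_moves(
  plan=[
    {"jaw":0.35,"delta_pos":[4,-15,-5],"spin":-0.18},
    {"jaw":0.35,"delta_pos":[10,-40,-5],"spin":-0.36},
    {"jaw":0.35,"delta_pos":[18,-70,-5],"spin":-0.54},
    {"jaw":0.35,"delta_pos":[24,-95,-5],"spin":-0.72},
    {"jaw":0.35,"delta_pos":[29.7,-116.6,-5],"spin":-0.9},
    {"jaw":0.35,"delta_pos":[29.7,-116.6,-5],"spin":-1.08},
    {"jaw":0.35,"delta_pos":[29.7,-116.6,-5],"spin":-1.25},
    {"jaw":0.35,"delta_pos":[29.7,-116.6,-5],"spin":-1.25},
  ],
  squeeze=20,
)

```text
time_s: 9.15
ee_pos: [530.9, -314.0, 147.2]
ee_rot: [-179.4, 0.4, -0.0]
force: [-1.0, -0.6, -1.0]
gripper_width: 59.2
```

```bash
python3 - <<'E'
from h import *
st()
print(dtool([531.5,-314.3,72],0))
w=cams.grab_frame('wrist'); cv2.imwrite('pics/w4.png',w[:,:,::-1]); 
E
```

```text
t 9.15 pos [ 530.9 -314.   147.2] rot [-179.4    0.4   -0. ] F [-1.  -0.6 -1. ] T [-0.1   0.12  0.  ] w 59.2 q6 58.1
(array([ 1.2,  1.2, 75.2]), np.float64(-0.0005287645996139177))
```

View pics/w4.png

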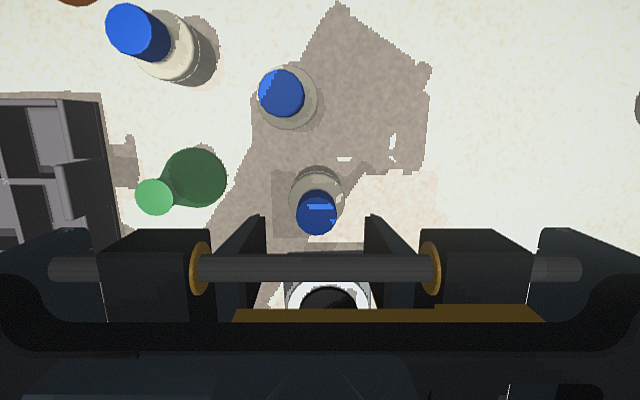

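Call:
apply_moves(
  plan=[
    {"jaw":0.35,"delta_pos":[0.5,0.3,30],"spin":0},
    {"jaw":0.35,"delta_pos":[0.5,0.3,60],"spin":0},
    {"jaw":0.35,"delta_pos":[0.5,0.3,75],"spin":0},
    {"jaw":0.5,"delta_pos":[0.5,0.3,75],"spin":0},
    {"jaw":1,"delta_pos":[0.5,0.3,75],"spin":0},
    {"jaw":1,"delta_pos":[0.5,0.3,75],"spin":0},
    {"jaw":1,"delta_pos":[0.5,0.3,75],"spin":0},
    {"jaw":1,"delta_pos":[0.5,0.3,75],"spin":0},
  ],
)

```text
time_s: 10.2
ee_pos: [531.6, -314.0, 73.6]
ee_rot: [-179.5, 0.3, -0.1]
force: [0.6, -0.9, 6.2]
gripper_width: 31.5
```

```bash
python3 - <<'E'
from h import *
st()
t=cams.grab_frame('top'); r=None
cv2.imwrite('pics/t5.png',cv2.resize(t[100:300,240:520],None,fx=2.8,fy=2.8,interpolation=cv2.INTER_CUBIC)[:,:,::-1])
for p in ([506,-56,200],[506,-56,80]): print(dtool(p,0))
E
```

```text
t 10.2 pos [ 531.6 -314.    73.6] rot [-1.795e+02  3.000e-01 -1.000e-01] F [ 0.6 -0.9  6.2] T [-0.08  0.21  0.03] w 31.5 q6 58.1
(array([ -26.7, -259.2, -123.7]), np.float64(-0.001604901672618414))
(array([ -26.1, -258. ,   -3.7]), np.float64(-0.001604901672618414))
```

View pics/t5.png

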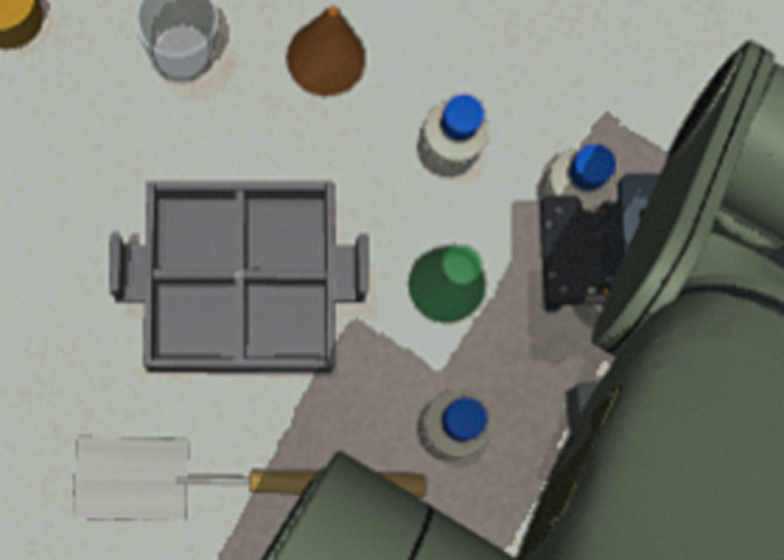

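Call:
apply_moves(
  plan=[
    {"jaw":1,"delta_pos":[0,0,-50],"spin":0},
    {"jaw":1,"delta_pos":[-2,-10,-105],"spin":0},
    {"jaw":1,"delta_pos":[-7,-65,-115],"spin":0},
    {"jaw":1,"delta_pos":[-12,-120,-115],"spin":0},
    {"jaw":1,"delta_pos":[-17,-175,-115],"spin":0},
    {"jaw":1,"delta_pos":[-22,-225,-115],"spin":0},
    {"jaw":1,"delta_pos":[-25,-258,-115],"spin":0},
    {"jaw":1,"delta_pos":[-25,-258,-115],"spin":0},
  ],
)

```text
time_s: 11.25
ee_pos: [506.9, -55.1, 191.0]
ee_rot: [-179.4, 0.4, 0.1]
force: [0.2, 0.4, -0.7]
gripper_width: 31.8
```

```bash
python3 - <<'E'
from h import *
st()
im=cams.grab_frame('scene');cv2.imwrite('pics/s6.png',cv2.resize(im[60:270,180:440],None,fx=3,fy=2.8,interpolation=cv2.INTER_CUBIC)[:,:,::-1])
w=cams.grab_frame('wrist'); cv2.imwrite('pics/w6.png',w[:,:,::-1])
print(dtool([506.5,-56,80.5],0))
E
```

```text
t 11.25 pos [506.9 -55.1 191. ] rot [-1.794e+02  4.000e-01  1.000e-01] F [ 0.2  0.4 -0.7] T [-0.1   0.15 -0.05] w 31.8 q6 81.8
(array([ -0.4,  -0.3, 110.5]), np.float64(-0.0008914931095148925))
```

View pics/s6.png

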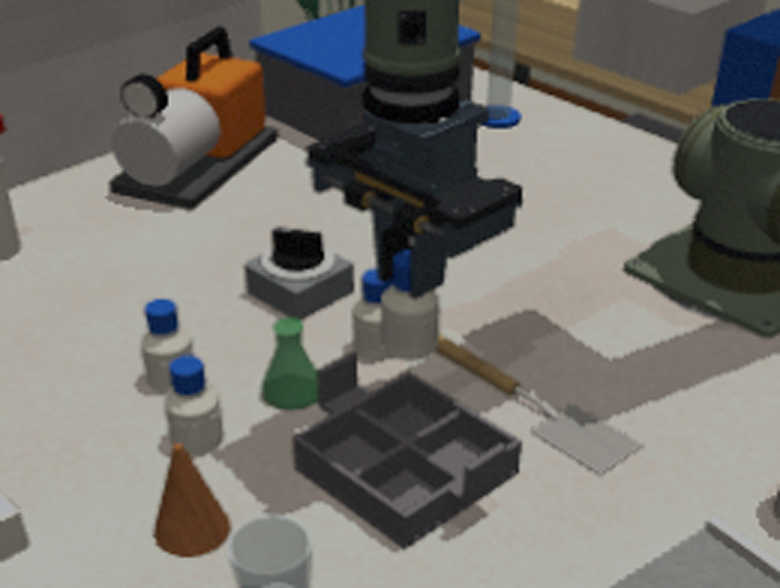

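View pics/w6.png

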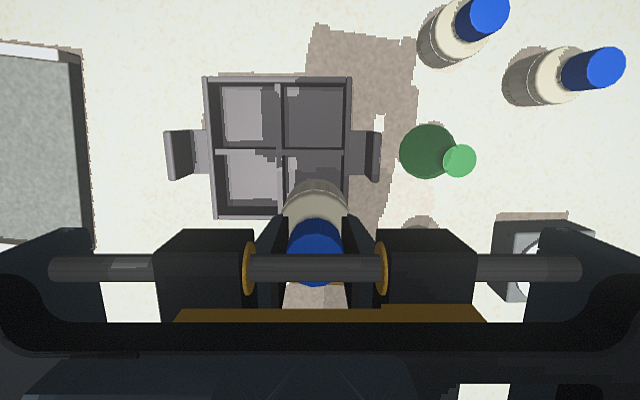

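Call:
apply_moves(
  plan=[
    {"jaw":1,"delta_pos":[-0.4,0,45],"spin":0},
    {"jaw":1,"delta_pos":[-0.4,0,80],"spin":0},
    {"jaw":1,"delta_pos":[-0.4,0,100],"spin":0},
    {"jaw":1,"delta_pos":[-0.4,0,110],"spin":0},
    {"jaw":1,"delta_pos":[-0.4,0,110],"spin":0},
    {"jaw":0.4,"delta_pos":[-0.4,0,110],"spin":0},
    {"jaw":0.4,"delta_pos":[-0.4,0,110],"spin":0},
    {"jaw":0.4,"delta_pos":[-0.4,0,110],"spin":0},
  ],
)

```text
time_s: 12.35
ee_pos: [506.8, -56.3, 81.5]
ee_rot: [-179.5, 0.3, -0.0]
force: [0.9, -0.0, -0.5]
gripper_width: 54.7
```

```bash
python3 - <<'E'
from h import *
st()
im,o=caps('scene',88);print(*o,sep='\n')
cv2.imwrite('pics/s7.png',cv2.resize(im[60:270,180:440],None,fx=3,fy=2.8,interpolation=cv2.INTER_CUBIC)[:,:,::-1])
print(dtool([425.9,-184.4,155],0),dtool([425.9,-184.4,73],0))
E
```

```text
t 12.35 pos [506.8 -56.3  81.5] rot [-179.5    0.3   -0. ] F [ 0.9 -0.  -0.5] T [-0.06  0.15  0.04] w 54.7 q6 81.7
(array([ 620.9, -289.6]), 99, array([233.4, 172.6]))
(array([504.1, -63.7]), 96, array([314.6, 189.9]))
(array([ 661. , -190.8]), 123, array([242.1, 193.5]))
(array([-81.1, 127.6, -74.3]), np.float64(-0.0007156710597439015)) (array([-80.7, 128.3,   7.7]), np.float64(-0.0007156710597439015))
```

View pics/s7.png

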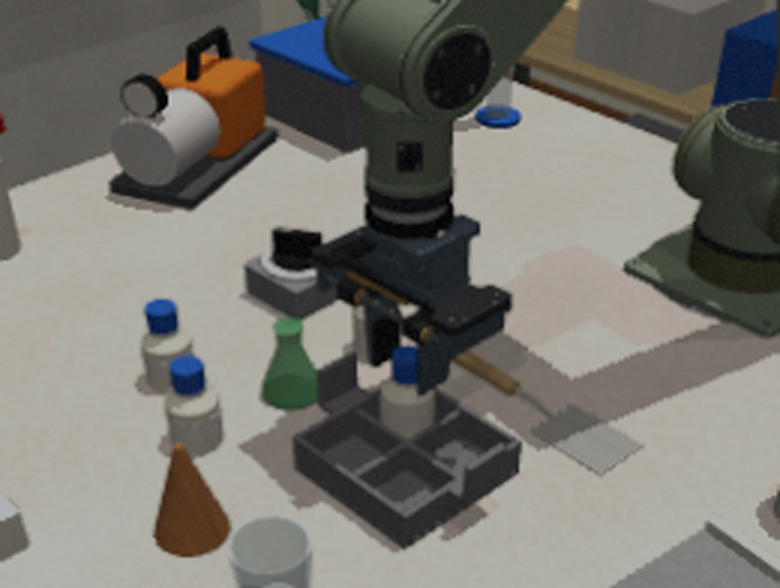

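Call:
apply_moves(
  plan=[
    {"jaw":0.4,"delta_pos":[0,0,-30],"spin":0},
    {"jaw":0.4,"delta_pos":[-5,5,-70],"spin":0},
    {"jaw":0.35,"delta_pos":[-25,40,-74],"spin":0},
    {"jaw":0.35,"delta_pos":[-45,70,-74],"spin":0},
    {"jaw":0.35,"delta_pos":[-65,100,-74],"spin":0},
    {"jaw":0.35,"delta_pos":[-81,127.6,-74],"spin":0},
    {"jaw":0.35,"delta_pos":[-81,127.6,-74],"spin":0},
    {"jaw":0.35,"delta_pos":[-81,127.6,-60],"spin":0},
  ],
)

```text
time_s: 13.4
ee_pos: [427.1, -184.3, 141.1]
ee_rot: [-179.5, 0.1, -0.1]
force: [1.1, -0.2, -0.3]
gripper_width: 59.2
```

```bash
python3 - <<'E'
from h import *
st()
w=cams.grab_frame('wrist'); cv2.imwrite('pics/w8.png',w[:,:,::-1])
print(proj('wrist',[425.9,-184.4,100]))
im,o=caps('scene',88);print(*o,sep='\n')
print(dtool([425.9,-184.4,73],0))
E
```

```text
t 13.4 pos [ 427.1 -184.3  141.1] rot [-1.795e+02  1.000e-01 -1.000e-01] F [ 1.1 -0.2 -0.3] T [-0.05  0.14  0.03] w 59.2 q6 64.8
[[317.59123426 220.19461092]]
(array([ 427.5, -183.1]), 87, array([305.3, 161.9]))
(array([ 620.8, -289.2]), 99, array([233.5, 172.6]))
(array([502.2, -62.4]), 120, array([315.4, 189.8]))
(array([ 660.9, -190.9]), 122, array([242.1, 193.5]))
(array([ 1.3,  2.1, 65.9]), np.float64(0.00035263340561761457))
```

View pics/w8.png

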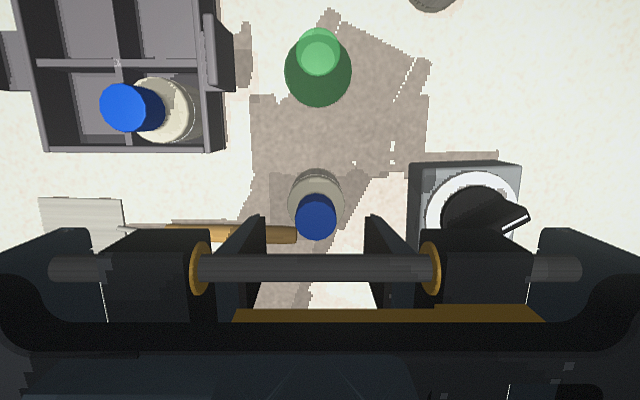

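Call:
apply_moves(
  plan=[
    {"jaw":0.35,"delta_pos":[0,0.5,35],"spin":0},
    {"jaw":0.35,"delta_pos":[0,0.5,67],"spin":0},
    {"jaw":0.35,"delta_pos":[0,0.5,67],"spin":0},
    {"jaw":1,"delta_pos":[0,0.5,67],"spin":0},
    {"jaw":1,"delta_pos":[0,0.5,67],"spin":0},
    {"jaw":1,"delta_pos":[0,0.5,67],"spin":0},
    {"jaw":1,"delta_pos":[0,0.5,67],"spin":0},
    {"jaw":1,"delta_pos":[0,0.5,67],"spin":0},
  ],
)

```text
time_s: 14.5
ee_pos: [425.2, -183.2, 72.7]
ee_rot: [-179.4, 0.4, 0.0]
force: [0.8, -0.3, 5.7]
gripper_width: 31.7
```

```bash
python3 - <<'E'
from h import *
st()
print(dtool([506.5,16.4,190],0))
E
```

```text
t 14.5 pos [ 425.2 -183.2   72.7] rot [-179.4    0.4    0. ] F [ 0.8 -0.3  5.7] T [-0.09  0.16  0.02] w 31.7 q6 64.7
(array([  80.6, -200.7, -115.9]), np.float64(0.00017778008389049527))
```

Call:
apply_moves(
  plan=[
    {"jaw":1,"delta_pos":[0,0,-50],"spin":0},
    {"jaw":1,"delta_pos":[0,0,-105],"spin":0},
    {"jaw":1,"delta_pos":[15,-40,-116],"spin":0},
    {"jaw":1,"delta_pos":[35,-90,-116],"spin":0},
    {"jaw":1,"delta_pos":[55,-140,-116],"spin":0},
    {"jaw":1,"delta_pos":[72,-180,-116],"spin":0},
    {"jaw":1,"delta_pos":[80.6,-200.7,-116],"spin":0},
    {"jaw":1,"delta_pos":[80.6,-200.7,-116],"spin":0},
  ],
)

```text
time_s: 15.5
ee_pos: [506.4, 17.6, 189.5]
ee_rot: [-179.4, 0.5, 0.2]
force: [-1.4, -0.0, -1.1]
gripper_width: 31.7
```

```bash
python3 - <<'E'
from h import *
st()
w=cams.grab_frame('wrist'); cv2.imwrite('pics/w9.png',w[:,:,::-1])
print(dtool([506.5,16.4,79.5],0))
print(proj('wrist',[[542.5+sx*75,-19.6+sy*75,45] for sx,sy in ((1,1),(1,-1),(-1,1),(-1,-1))]).round(0))
E
```

```text
t 15.5 pos [506.4  17.6 189.5] rot [-179.4    0.5    0.2] F [-1.4 -0.  -1.1] T [-0.15  0.15 -0.04] w 31.7 q6 89.9
(array([  1.4,   1.3, 110. ]), np.float64(0.0016588291586468098))
[[277.  78.]
 [431.  78.]
 [281. 223.]
 [417. 223.]]
```

View pics/w9.png

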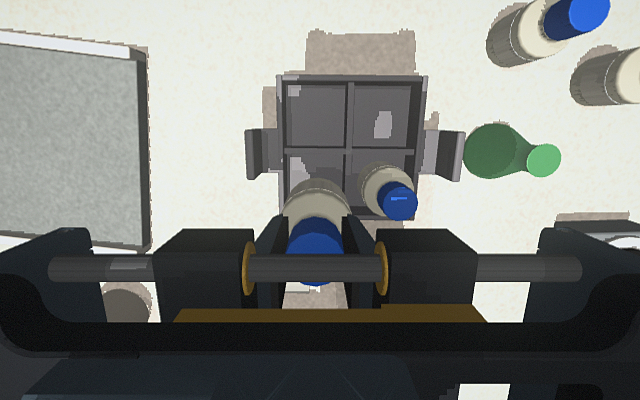

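Call:
apply_moves(
  plan=[
    {"jaw":1,"delta_pos":[0.7,0.7,45],"spin":0},
    {"jaw":1,"delta_pos":[0.7,0.7,80],"spin":0},
    {"jaw":1,"delta_pos":[0.7,0.7,100],"spin":0},
    {"jaw":1,"delta_pos":[0.7,0.7,109.5],"spin":0},
    {"jaw":1,"delta_pos":[0.7,0.7,109.5],"spin":0},
    {"jaw":0.4,"delta_pos":[0.7,0.7,109.5],"spin":0},
    {"jaw":0.4,"delta_pos":[0.7,0.7,109.5],"spin":0},
    {"jaw":0.4,"delta_pos":[0.7,0.7,109.5],"spin":0},
  ],
)

```text
time_s: 16.55
ee_pos: [506.1, 17.0, 80.5]
ee_rot: [-179.5, 0.4, 0.1]
force: [0.1, 0.2, 0.5]
gripper_width: 54.3
```

```bash
python3 - <<'E'
from h import *
st()
im,o=caps('scene',88);print(*o,sep='\n')
im,o=caps('top',97);print(*o,sep='\n')
print(dtool([618.8,-289.1,155],0))
E
```

```text
t 16.55 pos [506.1  17.   80.5] rot [-1.795e+02  4.000e-01  1.000e-01] F [0.1 0.2 0.5] T [-0.08  0.16 -0.01] w 54.3 q6 89.7
(array([ 620.8, -289.2]), 101, array([233.5, 172.6]))
(array([502.7, -62. ]), 110, array([315.4, 189.9]))
(array([ 660.9, -190.9]), 122, array([242.1, 193.5]))
(array([503.4,   9.8]), 114, array([333.9, 202. ]))
(array([ 657.9, -190.4]), 169, array([404.8, 141.3]))
(array([ 618.4, -289.2]), 175, array([451.4, 158.9]))
(array([111.7, 305.6, -78.5]), np.float64(0.001778778577278506))
```

Call:
apply_moves(
  plan=[
    {"jaw":0.4,"delta_pos":[0,0,-30],"spin":0},
    {"jaw":0.4,"delta_pos":[0,0,-74],"spin":0},
    {"jaw":0.35,"delta_pos":[20,55,-74],"spin":0},
    {"jaw":0.35,"delta_pos":[40,110,-74],"spin":0},
    {"jaw":0.35,"delta_pos":[60,165,-74],"spin":0},
    {"jaw":0.35,"delta_pos":[80,220,-74],"spin":0},
    {"jaw":0.35,"delta_pos":[100,273,-74],"spin":0},
    {"jaw":0.35,"delta_pos":[112,306,-74],"spin":0},
  ],
)

```text
time_s: 17.65
ee_pos: [619.5, -292.1, 150.1]
ee_rot: [-179.5, 0.4, 0.0]
force: [-0.3, 0.8, -0.3]
gripper_width: 59.4
```

```bash
python3 - <<'E'
from h import *
st()
w=cams.grab_frame('wrist'); cv2.imwrite('pics/w10.png',w[:,:,::-1])
print(proj('wrist',[619,-289.2,100]))
im,o=caps('scene',88);print(*o,sep='\n')
print(dtool([619,-289.2,73],0))
E
```

```text
t 17.65 pos [ 619.5 -292.1  150.1] rot [-179.5    0.4    0. ] F [-0.3  0.8 -0.3] T [-0.03  0.17  0.02] w 59.4 q6 63.5
[[306.9839498  218.42446269]]
(array([ 621.1, -289.4]), 97, array([233.4, 172.6]))
(array([502.4, -62. ]), 118, array([315.5, 189.9]))
(array([ 660.4, -191. ]), 125, array([242.2, 193.4]))
(array([501.9,  12.1]), 134, array([334.9, 202.2]))
(array([-0.1, -3.3, 76.6]), np.float64(-0.0014964815251527347))
```

View pics/w10.png

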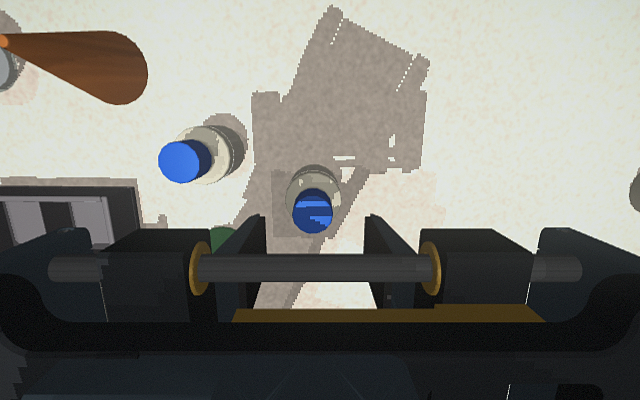

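Call:
apply_moves(
  plan=[
    {"jaw":0.35,"delta_pos":[0,-2.5,35],"spin":0},
    {"jaw":0.35,"delta_pos":[0,-2.5,70],"spin":0},
    {"jaw":0.35,"delta_pos":[0,-2.5,76.5],"spin":0},
    {"jaw":1,"delta_pos":[0,-2.5,76.5],"spin":0},
    {"jaw":1,"delta_pos":[0,-2.5,76.5],"spin":0},
    {"jaw":1,"delta_pos":[0,-2.5,76.5],"spin":0},
    {"jaw":1,"delta_pos":[0,-2.5,76.5],"spin":0},
    {"jaw":1,"delta_pos":[0,-2.5,76.5],"spin":0},
  ],
)

```text
time_s: 18.75
ee_pos: [619.9, -290.2, 74.6]
ee_rot: [-179.6, 0.3, -0.1]
force: [-0.2, 2.1, 5.7]
gripper_width: 31.4
```

```bash
python3 - <<'E'
from h import *
st()
print(dtool([578.5,-56,190],0))
E
```

```text
t 18.75 pos [ 619.9 -290.2   74.6] rot [-1.796e+02  3.000e-01 -1.000e-01] F [-0.2  2.1  5.7] T [0.07 0.2  0.01] w 31.4 q6 63.8
(array([ -42.3, -235. , -113.5]), np.float64(-0.0016150986792118906))
```

Call:
apply_moves(
  plan=[
    {"jaw":1,"delta_pos":[0,0,-50],"spin":0},
    {"jaw":1,"delta_pos":[0,0,-108],"spin":0},
    {"jaw":1,"delta_pos":[-9,-50,-114],"spin":0},
    {"jaw":1,"delta_pos":[-19,-105,-114],"spin":0},
    {"jaw":1,"delta_pos":[-29,-160,-114],"spin":0},
    {"jaw":1,"delta_pos":[-38,-210,-114],"spin":0},
    {"jaw":1,"delta_pos":[-42,-234.5,-114],"spin":0},
    {"jaw":1,"delta_pos":[-42,-234.5,-114],"spin":0},
  ],
)

```text
time_s: 19.75
ee_pos: [578.3, -55.0, 190.4]
ee_rot: [-179.6, 0.3, 0.1]
force: [0.5, 0.6, -1.2]
gripper_width: 31.5
```

```bash
python3 - <<'E'
from h import *
st()
w=cams.grab_frame('wrist'); cv2.imwrite('pics/w11.png',w[:,:,::-1])
s=cams.grab_frame('scene');cv2.imwrite('pics/s11.png',cv2.resize(s[60:270,180:440],None,fx=3,fy=2.8,interpolation=cv2.INTER_CUBIC)[:,:,::-1])
print(dtool([578.5,-56,80.5],0))
E
```

```text
t 19.75 pos [578.3 -55.  190.4] rot [-1.796e+02  3.000e-01  1.000e-01] F [ 0.5  0.6 -1.2] T [-0.09  0.13  0.04] w 31.5 q6 83.0
(array([  0.2,  -0.3, 109.8]), np.float64(-0.0012982011251825621))
```

View pics/w11.png

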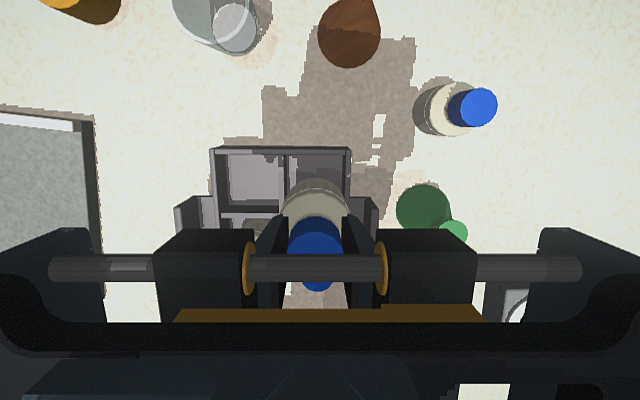

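View pics/s11.png

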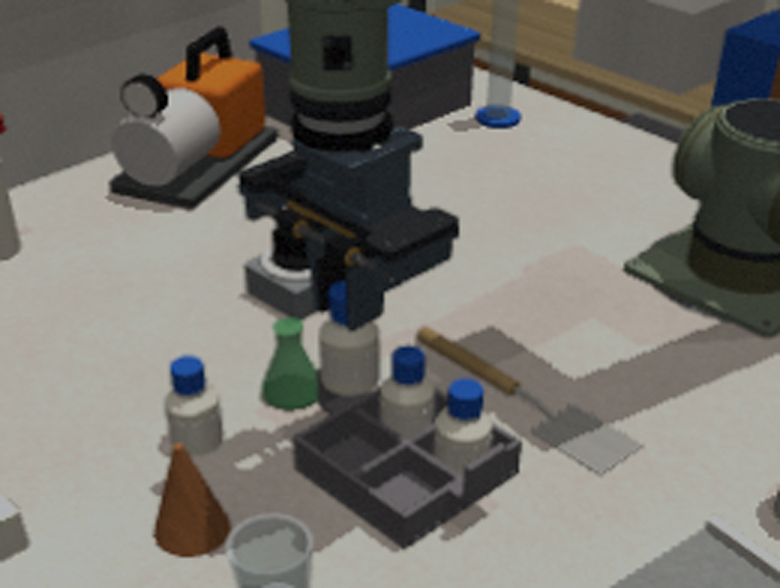

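Two bottles stand in the tray, the third is above its cell; lower and release.

Call:
apply_moves(
  plan=[
    {"jaw":1,"delta_pos":[0.2,0,45],"spin":0},
    {"jaw":1,"delta_pos":[0.2,0,80],"spin":0},
    {"jaw":1,"delta_pos":[0.2,0,100],"spin":0},
    {"jaw":1,"delta_pos":[0.2,0,109],"spin":0},
    {"jaw":1,"delta_pos":[0.2,0,109],"spin":0},
    {"jaw":0.4,"delta_pos":[0.2,0,109],"spin":0},
    {"jaw":0.4,"delta_pos":[0.2,0,109],"spin":0},
    {"jaw":0.4,"delta_pos":[0.2,0,109],"spin":0},
  ],
)

```text
time_s: 20.85
ee_pos: [578.8, -56.4, 81.7]
ee_rot: [-179.6, 0.2, -0.1]
force: [2.1, 0.5, 0.4]
gripper_width: 54.2
```

```bash
python3 - <<'E'
from h import *
st()
im,o=caps('scene',88);print(*o,sep='\n')
im,o=caps('top',97);print(*o,sep='\n')
print(dtool([659,-190.6,155],0))
E
```

```text
t 20.85 pos [578.8 -56.4  81.7] rot [-1.796e+02  2.000e-01 -1.000e-01] F [2.1 0.5 0.4] T [-0.06  0.21 -0.02] w 54.2 q6 83.0
(array([ 661.4, -189.9]), 117, array([242.2, 193.8]))
(array([577.7, -65.6]), 105, array([294.7, 201.2]))
(array([501.9,  11.9]), 133, array([334.8, 202.1]))
(array([ 657.9, -190.4]), 169, array([404.8, 141.3]))
(array([ 80.2, 133.7, -74.7]), np.float64(-0.0011851337247844897))
```

Call:
apply_moves(
  plan=[
    {"jaw":0.4,"delta_pos":[0,0,-30],"spin":0},
    {"jaw":0.4,"delta_pos":[0,0,-74],"spin":0},
    {"jaw":0.35,"delta_pos":[20,35,-74],"spin":0},
    {"jaw":0.35,"delta_pos":[40,70,-74],"spin":0},
    {"jaw":0.35,"delta_pos":[60,105,-74],"spin":0},
    {"jaw":0.35,"delta_pos":[80,133,-74],"spin":0},
    {"jaw":0.35,"delta_pos":[80,133,-74],"spin":0},
    {"jaw":0.35,"delta_pos":[80,133,-70],"spin":0},
  ],
)

```text
time_s: 21.95
ee_pos: [658.5, -189.4, 150.2]
ee_rot: [-179.6, 0.3, -0.1]
force: [0.0, 1.1, -0.2]
gripper_width: 58.9
```

```bash
python3 - <<'E'
from h import *
st()
w=cams.grab_frame('wrist'); cv2.imwrite('pics/w12.png',w[:,:,::-1])
print(proj('wrist',[659,-190.6,100]))
im,o=caps('scene',88);print(*o,sep='\n')
print(dtool([659,-190.6,73],0))
E
```

```text
t 21.95 pos [ 658.5 -189.4  150.2] rot [-1.796e+02  3.000e-01 -1.000e-01] F [ 0.   1.1 -0.2] T [-0.08  0.17 -0.04] w 58.9 q6 72.8
[[318.1525684  215.07103866]]
(array([502.6, -61.9]), 117, array([315.5, 189.9]))
(array([ 661.7, -190. ]), 114, array([242. , 193.8]))
(array([574.6, -64.2]), 147, array([295.9, 201. ]))
(array([502.1,  12.1]), 133, array([334.8, 202.2]))
(array([ 1.6,  2.4, 76.7]), np.float64(-0.0003311660483723666))
```

View pics/w12.png

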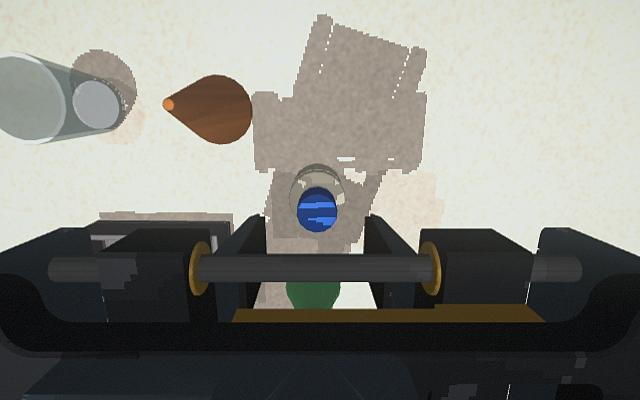

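Call:
apply_moves(
  plan=[
    {"jaw":0.35,"delta_pos":[1,1,35],"spin":0},
    {"jaw":0.35,"delta_pos":[1,1,70],"spin":0},
    {"jaw":0.35,"delta_pos":[1,1,76.5],"spin":0},
    {"jaw":1,"delta_pos":[1,1,76.5],"spin":0},
    {"jaw":1,"delta_pos":[1,1,76.5],"spin":0},
    {"jaw":1,"delta_pos":[1,1,76.5],"spin":0},
    {"jaw":1,"delta_pos":[1,1,76.5],"spin":0},
    {"jaw":1,"delta_pos":[1,1,76.5],"spin":0},
  ],
)

```text
time_s: 23.05
ee_pos: [659.2, -189.5, 74.6]
ee_rot: [-179.6, 0.2, -0.0]
force: [-0.3, -1.2, 5.5]
gripper_width: 31.7
```

```bash
python3 - <<'E'
from h import *
st()
print(dtool([578.5,16.4,190],0))
E
```

```text
t 23.05 pos [ 659.2 -189.5   74.6] rot [-179.6    0.2   -0. ] F [-0.3 -1.2  5.5] T [-0.    0.17 -0.02] w 31.7 q6 72.7
(array([ -81.3, -206.6, -113.8]), np.float64(-0.00044915643745867034))
```

Call:
apply_moves(
  plan=[
    {"jaw":1,"delta_pos":[0,0,-50],"spin":0},
    {"jaw":1,"delta_pos":[-5,0,-108],"spin":0},
    {"jaw":1,"delta_pos":[-25,-40,-114],"spin":0},
    {"jaw":1,"delta_pos":[-45,-90,-114],"spin":0},
    {"jaw":1,"delta_pos":[-65,-140,-114],"spin":0},
    {"jaw":1,"delta_pos":[-77,-185,-114],"spin":0},
    {"jaw":1,"delta_pos":[-81,-206,-114],"spin":0},
    {"jaw":1,"delta_pos":[-81,-206,-114],"spin":0},
  ],
)

```text
time_s: 24.05
ee_pos: [578.7, 16.5, 190.1]
ee_rot: [-179.7, 0.2, 0.1]
force: [0.3, -0.4, -0.4]
gripper_width: 31.1
```

```bash
python3 - <<'E'
from h import *
st()
w=cams.grab_frame('wrist'); cv2.imwrite('pics/w13.png',w[:,:,::-1])
s=cams.grab_frame('scene');cv2.imwrite('pics/s13.png',cv2.resize(s[60:270,180:440],None,fx=3,fy=2.8,interpolation=cv2.INTER_CUBIC)[:,:,::-1])
print(dtool([578.5,16.4,80.5],0))
print(proj('wrist',[[542.5+sx*75,-19.6+sy*75,45] for sx,sy in ((1,1),(1,-1),(-1,1),(-1,-1))]).round(0))
E
```

```text
t 24.05 pos [578.7  16.5 190.1] rot [-1.797e+02  2.000e-01  1.000e-01] F [ 0.3 -0.4 -0.4] T [-0.09  0.14 -0.01] w 31.1 q6 90.1
(array([ -0.3,  -1. , 109.5]), np.float64(-0.0007043429239217531))
[[277. 154.]
 [421. 154.]
 [281. 283.]
 [410. 283.]]
```

View pics/w13.png

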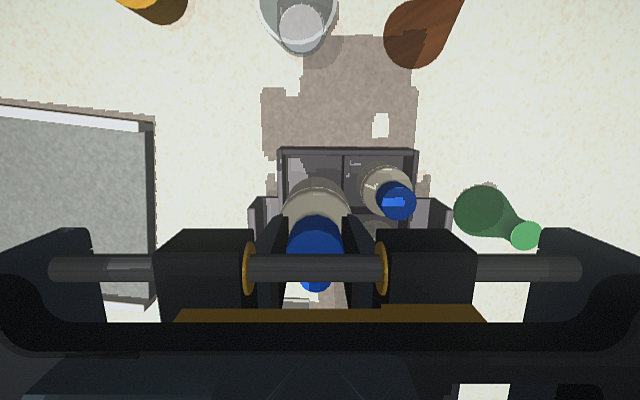

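View pics/s13.png

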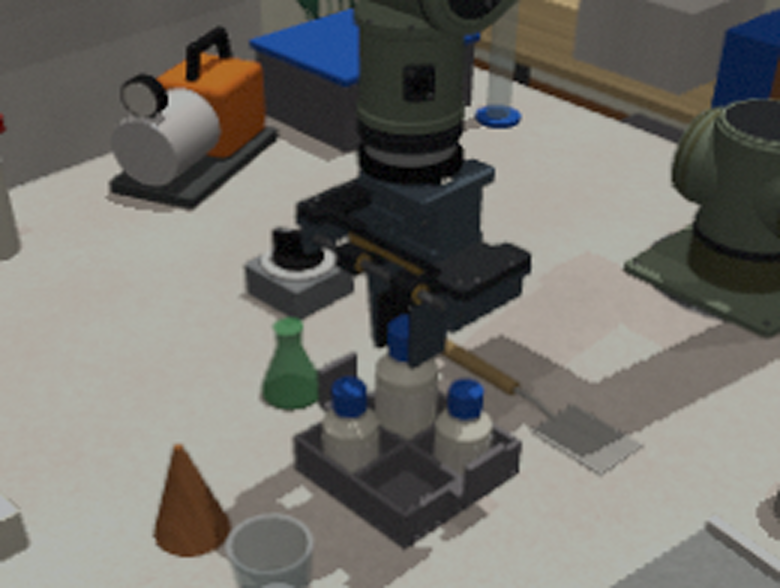

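Call:
apply_moves(
  plan=[
    {"jaw":1,"delta_pos":[1.5,0,45],"spin":0},
    {"jaw":1,"delta_pos":[1.5,0,80],"spin":0},
    {"jaw":1,"delta_pos":[1.5,0,100],"spin":0},
    {"jaw":1,"delta_pos":[1.5,0,109],"spin":0},
    {"jaw":1,"delta_pos":[1.5,0,109],"spin":0},
    {"jaw":0.4,"delta_pos":[1.5,0,109],"spin":0},
    {"jaw":0.4,"delta_pos":[1.5,0,109],"spin":0},
    {"jaw":0.4,"delta_pos":[1.5,0,109],"spin":0},
  ],
)

```text
time_s: 25.15
ee_pos: [580.6, 15.4, 81.4]
ee_rot: [-179.7, 0.2, -0.0]
force: [0.2, -0.1, 1.0]
gripper_width: 54.4
```

```bash
python3 - <<'E'
from h import *
st()
for p in ([542,120,200],[542,200,200]):print(dtool(p,90))
E
```

```text
t 25.15 pos [580.6  15.4  81.4] rot [-179.7    0.2   -0. ] F [ 0.2 -0.1  1. ] T [-0.08  0.15  0.05] w 54.4 q6 90.0
(array([ -39. , -105.2, -117.9]), np.float64(-1.5715088013687797))
(array([ -39.1, -185.2, -117.5]), np.float64(-1.5715088013687797))
```

```bash
python3 - <<'E'
import cv2
t=cv2.imread('pics/top0.png');s=cv2.imread('pics/scene0.png')
cv2.imwrite('pics/z1.png',cv2.resize(t[125:265,95:240],None,fx=5,fy=4.2,interpolation=cv2.INTER_CUBIC))
cv2.imwrite('pics/z2.png',cv2.resize(s[235:385,340:510],None,fx=4.5,fy=4,interpolation=cv2.INTER_CUBIC))
E
```

```text
(no output)
```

View pics/z1.png

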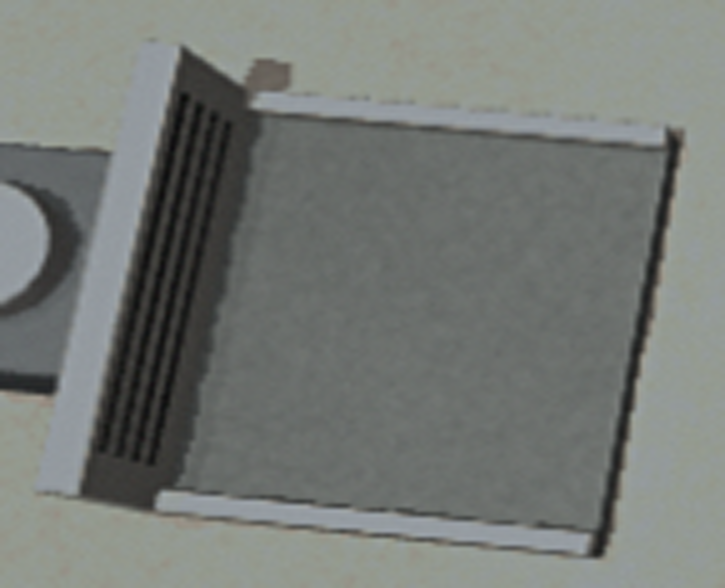

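View pics/z2.png

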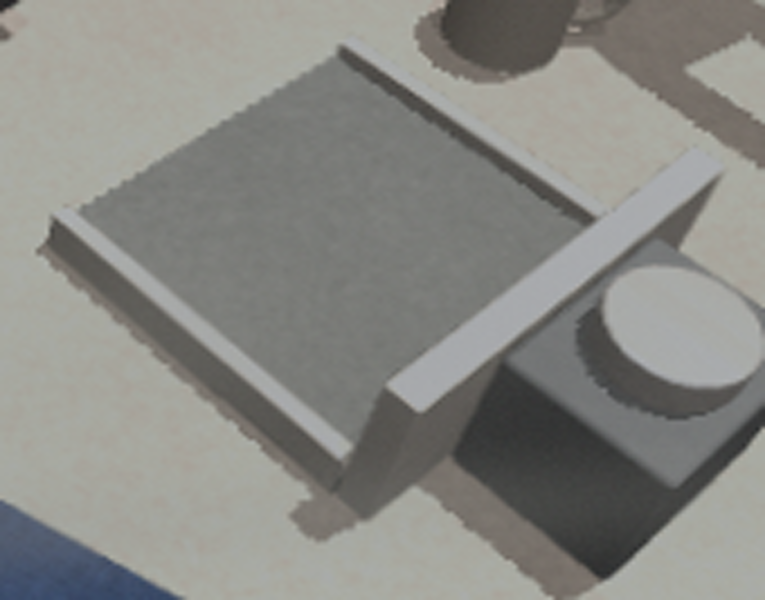

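```bash
python3 - <<'E'
from h import *
from scipy.optimize import least_squares
T=lambda p:np.array(p,float)/[5,4.2]+[95,125]
S=lambda p:np.array(p,float)/[4.5,4]+[340,235]
for H in (110,130):
    obs=[('top',T([668,126]),[-100,-118,32]),('top',T([665,146]),[-100,-106,32]),('top',T([589,556]),[-100,118,32]),('top',T([592,533]),[-100,106,32]),
     ('top',T([180,46]),[100,-118,H]),('top',T([82,494]),[100,118,H]),
     ('scene',S([53,213]),[-100,-118,32]),('scene',S([76,206]),[-100,-106,32]),('scene',S([341,45]),[-100,106,32]),('scene',S([390,385]),[100,-118,H]),('scene',S([693,148]),[100,118,H])]
    cc={n:cal(n) for n in('top','scene')}
    def f(q):
        c,s=np.cos(q[2]),np.sin(q[2]); r=[]
        for n,uv,P in obs:
            W=[q[0]+c*P[0]-s*P[1],q[1]+s*P[0]+c*P[1],P[2]]; r.append(proj(n,W,cc[n])[0]-uv)
        return np.ravel(r)
    o=least_squares(f,[543,315,1.46]); print(H,o.x[:2],np.degrees(o.x[2])); print(f(o.x).reshape(-1,2).round(1).tolist())
E
```

```text
110 [542.46923731 318.75856243] 83.62008944359498
[[-1.1, -0.4], [-1.2, -0.1], [-1.0, -0.3], [-0.7, -0.2], [-0.6, -0.5], [-1.7, 0.5], [-0.3, -0.2], [-1.6, -1.1], [-0.8, -1.4], [-1.1, -0.9], [-0.1, -1.9]]
130 [544.19027475 317.85166482] 83.28146940511132
[[-0.4, -0.8], [-0.6, -0.6], [-0.9, -0.9], [-0.6, -0.8], [-3.4, -4.4], [-5.7, -1.7], [-1.1, -0.4], [-2.4, -1.2], [-1.1, -1.2], [-0.3, -6.5], [2.3, -7.3]]
```

Call:
apply_moves(
  plan=[
    {"jaw":0.4,"delta_pos":[0,0,-30],"spin":0},
    {"jaw":0.4,"delta_pos":[0,0,-80],"spin":0},
    {"jaw":0.25,"delta_pos":[-10,-20,-110],"spin":-0.18},
    {"jaw":0.25,"delta_pos":[-20,-60,-120],"spin":-0.36},
    {"jaw":0.25,"delta_pos":[-30,-110,-120],"spin":-0.54},
    {"jaw":0.25,"delta_pos":[-38,-160,-120],"spin":-0.72},
    {"jaw":0.25,"delta_pos":[-38,-210,-120],"spin":-0.9},
    {"jaw":0.25,"delta_pos":[-38,-250,-120],"spin":-1.08},
  ],
)

```text
time_s: 26.15
ee_pos: [542.8, 266.8, 203.1]
ee_rot: [-179.7, -0.2, 62.2]
force: [0.9, 0.6, 0.2]
gripper_width: 68.5
```

```bash
python3 - <<'E'
from h import *
st()
for c,z in (('top',103),('scene',94)):
    im,o=caps(c,z); print(c,*o,sep='\n')
    cv2.imwrite(f'pics/{c}14.png',im[:,:,::-1])
    if c=='top': cv2.imwrite('pics/t14.png',cv2.resize(im[140:260,250:400],None,fx=5,fy=5,interpolation=cv2.INTER_CUBIC)[:,:,::-1])
    else: cv2.imwrite('pics/s14.png',cv2.resize(im[130:270,240:390],None,fx=5,fy=4.2,interpolation=cv2.INTER_CUBIC)[:,:,::-1])
E
```

```text
t 26.15 pos [542.8 266.8 203.1] rot [-179.7   -0.2   62.2] F [0.9 0.6 0.2] T [-0.17  0.07 -0.01] w 68.5 q6 52.5
top
(array([581.4,  13.1]), 184, array([310.2, 175.4]))
(array([578.9, -57.8]), 181, array([343.7, 176.4]))
(array([505.5, -57.3]), 170, array([343.8, 210.7]))
(array([505.6,  14.8]), 172, array([309.2, 210.7]))
scene
(array([508. , -56.6]), 117, array([315.5, 189.9]))
(array([579.5, -58.4]), 140, array([296. , 201.1]))
(array([507.5,  16.6]), 130, array([334.8, 202.2]))
(array([582.7,  13.9]), 143, array([314. , 214.7]))
```

View pics/t14.png

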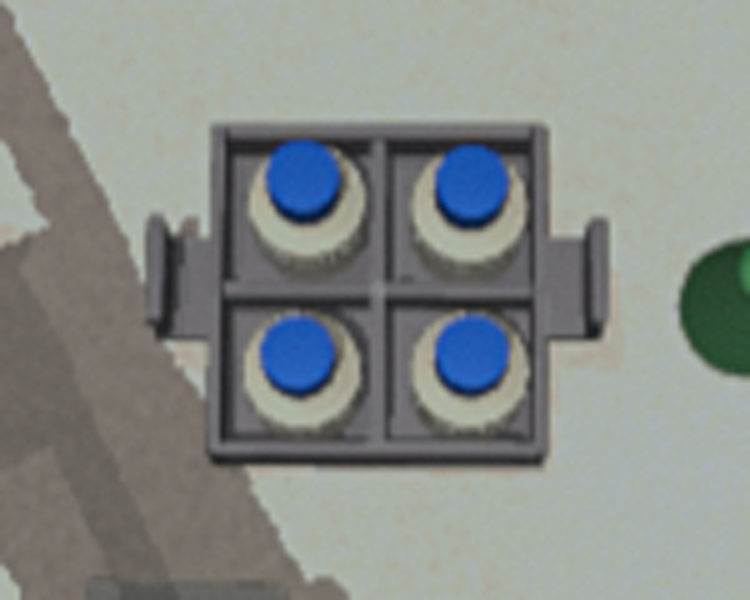

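View pics/s14.png

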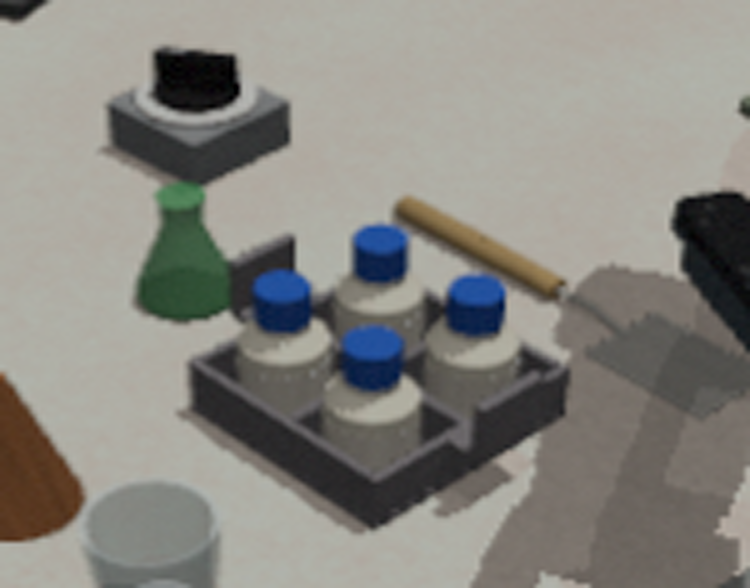

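```bash
cat >> h.py <<'E'
from scipy.optimize import least_squares
def fit(obs,q0):
    cc={n:cal(n) for n in set(o[0] for o in obs)}
    def f(q):
        c,s=np.cos(q[2]),np.sin(q[2]); r=[]
        for n,uv,P in obs:
            r.append(proj(n,[q[0]+c*P[0]-s*P[1],q[1]+s*P[0]+c*P[1],P[2]],cc[n])[0]-uv)
        return np.ravel(r)
    o=least_squares(f,q0); print(o.x[:2].round(1),np.degrees(o.x[2]).round(2)); print(f(o.x).reshape(-1,2).round(1).tolist()); return o.x
def Z(p,fx,fy,ox,oy): return (np.array(p,float)+.5)/[fx,fy]-.5+[ox,oy]
E
python3 - <<'E'
from h import *
T=lambda p:Z(p,5,5,250,140)
S=lambda p:Z(p,5,4.2,240,130)
o=[('top',T(a),b) for a,b in (([214,125],[75,-75,45]),([547,125],[-75,-75,45]),([547,460],[-75,75,45]),([208,460],[75,75,45]),([148,217],[99,-23,87]),([148,325],[99,23,87]),([607,219],[-99,-23,87]),([604,325],[-99,23,87]))]
q=fit(o,[543,-19,1.57])
s=[('scene',S(a),b) for a,b in (([192,362],[-75,-75,45]),([375,482],[75,-75,45]),([568,370],[75,75,45]),([230,265],[-99,-23,87]),([294,236],[-99,23,87]))]
q=fit(s,[543,-19,1.57])
q=fit(o+s,[543,-19,1.57])
T=lambda p:Z(p,5,4.2,95,125)
S=lambda p:Z(p,4.5,4,340,235)
H=110
obs=[('top',T([668,126]),[-100,-118,32]),('top',T([665,146]),[-100,-106,32]),('top',T([589,556]),[-100,118,32]),('top',T([592,533]),[-100,106,32]),
     ('top',T([180,46]),[100,-118,H]),('top',T([82,494]),[100,118,H])]
sc=[('scene',S([53,213]),[-100,-118,32]),('scene',S([76,206]),[-100,-106,32]),('scene',S([341,45]),[-100,106,32]),('scene',S([390,385]),[100,-118,H]),('scene',S([693,148]),[100,118,H])]
print('bay');fit(obs,[543,318,1.45]);fit(sc,[543,318,1.45]);fit(obs+sc,[543,318,1.45])
print(dtool([544,78,150],90))
E
```

```text
[544.7 -18.1] 89.67
[[-0.4, 0.2], [-0.2, 0.4], [0.3, -0.2], [-0.4, -0.5], [-0.2, 0.2], [-0.7, -0.3], [0.4, 0.1], [1.2, 0.0]]
[547.1 -14.8] 89.02
[[-0.8, 0.0], [0.2, 0.8], [1.2, 0.2], [-0.1, -0.8], [-0.5, -0.7]]
[545.  -17.6] 89.59
[[-0.6, 0.1], [-0.4, 0.3], [0.0, -0.2], [-0.7, -0.6], [-0.5, 0.0], [-1.0, -0.5], [0.1, 0.0], [1.0, -0.0], [-0.9, -0.6], [0.4, -0.2], [0.9, -0.9], [-0.4, -1.4], [-1.0, -1.4]]
bay
[543.  317.3] 83.58
[[0.0, -0.2], [-0.2, 0.1], [0.1, -0.1], [0.3, -0.0], [0.5, -0.3], [-0.7, 0.6]]
[543.3 320.6] 83.43
[[0.4, 0.6], [-0.9, -0.2], [0.1, -0.5], [-0.5, 0.3], [1.0, -0.7]]
[543.  318.8] 83.59
[[-0.6, -0.2], [-0.8, 0.0], [-0.6, -0.2], [-0.4, -0.1], [-0.2, -0.4], [-1.3, 0.6], [-0.1, 0.2], [-1.4, -0.6], [-0.5, -0.9], [-0.9, -0.4], [0.2, -1.4]]
(array([-168.2,   90.4,   51.3]), np.float64(-0.48577698619210286))
```

Call:
apply_moves(
  plan=[
    {"jaw":0.2,"delta_pos":[-30,16,0],"spin":-0.16},
    {"jaw":0.2,"delta_pos":[-75,41,0],"spin":-0.33},
    {"jaw":0.2,"delta_pos":[-120,65,10],"spin":-0.486},
    {"jaw":0.2,"delta_pos":[-150,82,25],"spin":-0.486},
    {"jaw":0.2,"delta_pos":[-164.2,89.2,40],"spin":-0.486},
    {"jaw":0.2,"delta_pos":[-164.2,89.2,60],"spin":-0.486},
    {"jaw":0.2,"delta_pos":[-164.2,89.2,72],"spin":-0.486},
    {"jaw":0.2,"delta_pos":[-164.2,89.2,72],"spin":-0.486},
  ],
)

```text
time_s: 27.25
ee_pos: [544.2, 82.6, 128.4]
ee_rot: [-179.7, -0.4, 90.0]
force: [-0.3, -0.5, 0.1]
gripper_width: 72.8
```

```bash
python3 - <<'E'
from h import *
st()
print(dtool([545.2,80,68],89.6))
im=cams.grab_frame('scene');cv2.imwrite('pics/s15.png',cv2.resize(im[130:270,240:390],None,fx=5,fy=4.2,interpolation=cv2.INTER_CUBIC)[:,:,::-1])
w=cams.grab_frame('wrist'); cv2.imwrite('pics/w15.png',w[:,:,::-1])
E
```

```text
t 27.25 pos [544.2  82.6 128.4] rot [-179.7   -0.4   90. ] F [-0.3 -0.5  0.1] T [-0.06  0.07 -0.01] w 72.8 q6 6.9
(array([-3.1,  1.3, 60.4]), np.float64(0.007528171042654391))
```

View pics/s15.png

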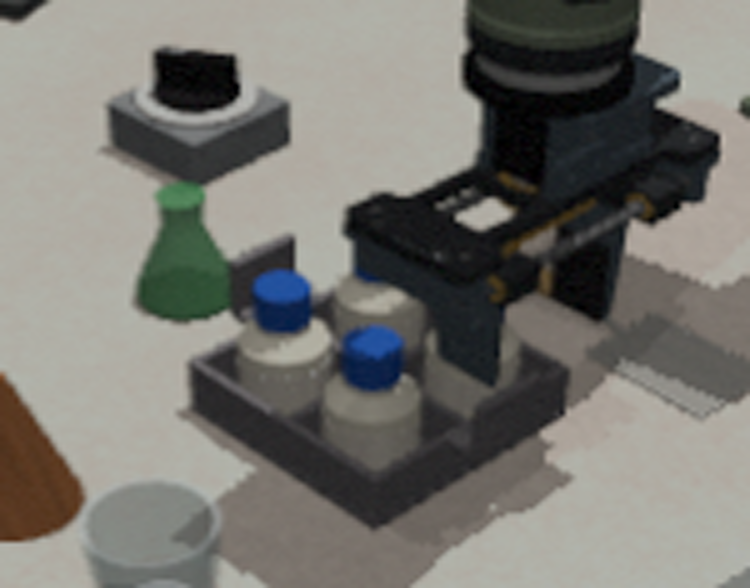

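View pics/w15.png

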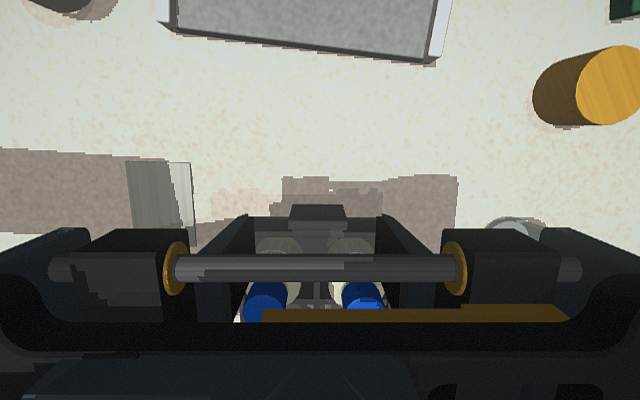

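Call:
apply_moves(
  plan=[
    {"jaw":0.2,"delta_pos":[-2.5,0.5,20],"spin":0.007},
    {"jaw":0.2,"delta_pos":[-2.5,0.5,45],"spin":0.007},
    {"jaw":0.2,"delta_pos":[-2.5,0.5,60],"spin":0.007},
    {"jaw":0.2,"delta_pos":[-2.5,0.5,60],"spin":0.007},
    {"jaw":1,"delta_pos":[-2.5,0.5,60],"spin":0.007},
    {"jaw":1,"delta_pos":[-2.5,0.5,60],"spin":0.007},
    {"jaw":1,"delta_pos":[-2.5,0.5,60],"spin":0.007},
    {"jaw":1,"delta_pos":[-2.5,0.5,60],"spin":0.007},
  ],
  squeeze=14,
)

```text
time_s: 28.35
ee_pos: [546.2, 80.8, 70.4]
ee_rot: [-180.0, -0.4, 89.6]
force: [-0.2, 0.1, 1.8]
gripper_width: 45.6
```

```bash
python3 - <<'E'
from h import *
st()
E
```

```text
t 28.35 pos [546.2  80.8  70.4] rot [-180.    -0.4   89.6] F [-0.2  0.1  1.8] T [-0.01 -0.06  0.07] w 45.6 q6 7.0
```

Call:
apply_moves(
  plan=[
    {"jaw":1,"delta_pos":[0,0,-4],"spin":0},
    {"jaw":1,"delta_pos":[-1,0,-8],"spin":0},
    {"jaw":1,"delta_pos":[-2,0,-13],"spin":0},
    {"jaw":1,"delta_pos":[-3,0,-18],"spin":0},
    {"jaw":1,"delta_pos":[-4,0,-23],"spin":0},
    {"jaw":1,"delta_pos":[-5,0,-28],"spin":0},
    {"jaw":1,"delta_pos":[-5,0,-32],"spin":0},
    {"jaw":1,"delta_pos":[-5,0,-32],"spin":0},
  ],
)

```text
time_s: 29.35
ee_pos: [546.4, 75.9, 102.8]
ee_rot: [180.0, -0.5, 89.6]
force: [0.8, 0.5, -3.5]
gripper_width: 45.4
```

```bash
python3 - <<'E'
from h import *
st()
im=cams.grab_frame('scene');cv2.imwrite('pics/s16.png',cv2.resize(im[130:270,240:390],None,fx=5,fy=4.2,interpolation=cv2.INTER_CUBIC)[:,:,::-1])
E
```

```text
t 29.35 pos [546.4  75.9 102.8] rot [180.   -0.5  89.6] F [ 0.8  0.5 -3.5] T [-0.    0.1  -0.03] w 45.4 q6 6.5
```

View pics/s16.png

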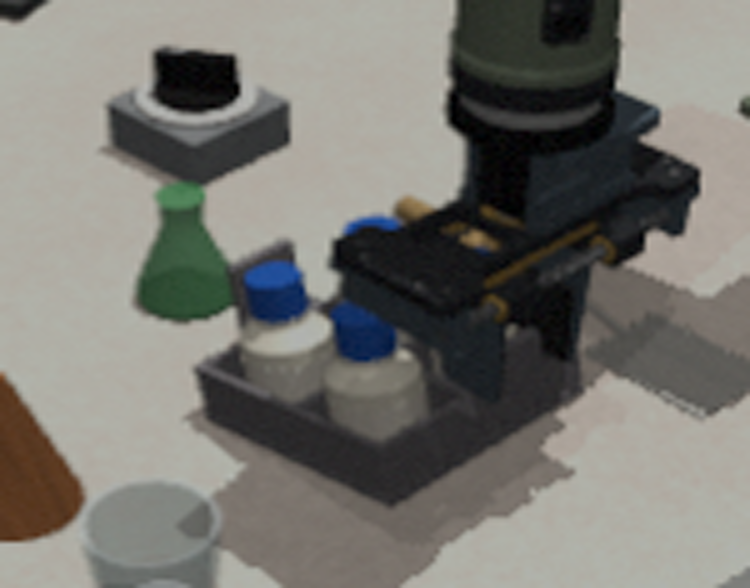

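Call:
apply_moves(
  plan=[
    {"jaw":1,"delta_pos":[6,-0.5,-2],"spin":0.005},
    {"jaw":1,"delta_pos":[17,-1,-4],"spin":0.015},
    {"jaw":1,"delta_pos":[30,-2,-4],"spin":0.025},
    {"jaw":1,"delta_pos":[43,-3,-4],"spin":0.035},
    {"jaw":1,"delta_pos":[57,-3.5,-4],"spin":0.045},
    {"jaw":1,"delta_pos":[71,-4,-4],"spin":0.055},
    {"jaw":1,"delta_pos":[84,-5,-4],"spin":0.065},
    {"jaw":1,"delta_pos":[95,-5.5,-4],"spin":0.07},
  ],
)

```text
time_s: 30.4
ee_pos: [541.3, 171.9, 107.4]
ee_rot: [-180.0, -0.5, 85.6]
force: [0.4, -1.9, -5.7]
gripper_width: 45.7
```

```bash
python3 - <<'E'
from h import *
st()
print(dtool([536.6,259.8,107],83.6))
im=cams.grab_frame('scene');cv2.imwrite('pics/s17.png',cv2.resize(im[130:300,240:430],None,fx=4,fy=3.5,interpolation=cv2.INTER_CUBIC)[:,:,::-1])
E
```

```text
t 30.4 pos [541.3 171.9 107.4] rot [-180.    -0.5   85.6] F [ 0.4 -1.9 -5.7] T [-0.24  0.    0.06] w 45.7 q6 20.3
(array([ 87.2, -11.4,   1.1]), np.float64(0.035052109161397095))
```

View pics/s17.png

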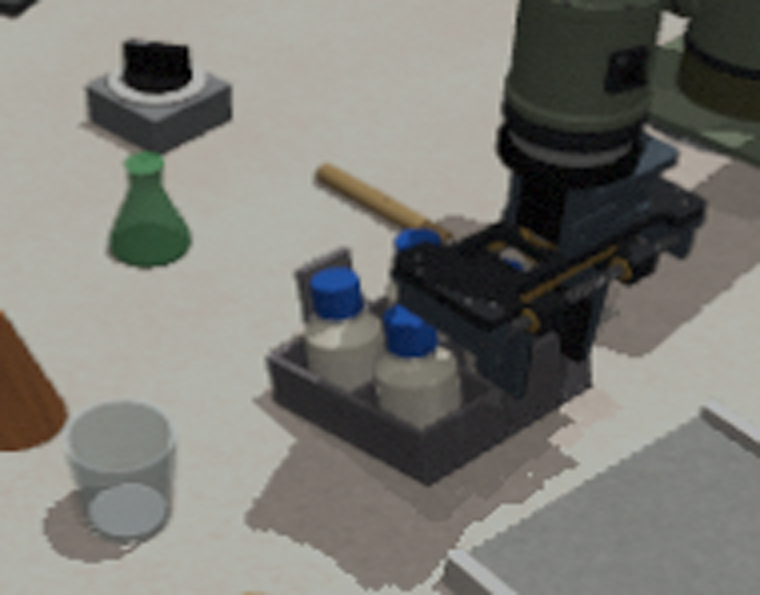

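Call:
apply_moves(
  plan=[
    {"jaw":1,"delta_pos":[6,-1,0],"spin":0.005},
    {"jaw":1,"delta_pos":[17,-2,0],"spin":0.01},
    {"jaw":1,"delta_pos":[29,-4,0],"spin":0.015},
    {"jaw":1,"delta_pos":[41,-5.5,0],"spin":0.02},
    {"jaw":1,"delta_pos":[53,-7,0],"spin":0.025},
    {"jaw":1,"delta_pos":[65,-8.5,0],"spin":0.03},
    {"jaw":1,"delta_pos":[77,-10,0],"spin":0.035},
    {"jaw":1,"delta_pos":[87,-11,0],"spin":0.035},
  ],
)

```text
time_s: 31.45
ee_pos: [536.9, 261.7, 108.3]
ee_rot: [-179.9, -0.6, 83.6]
force: [-0.5, -1.3, -6.3]
gripper_width: 46.0
```

```bash
python3 - <<'E'
from h import *
st()
print(dtool([536.6,259.8,107],83.6))
im=cams.grab_frame('scene');cv2.imwrite('pics/s18.png',cv2.resize(im[150:340,270:480],None,fx=3.6,fy=3.1,interpolation=cv2.INTER_CUBIC)[:,:,::-1])
im=cams.grab_frame('top');cv2.imwrite('pics/t18.png',cv2.resize(im[110:290,60:330],None,fx=2.9,fy=3.2,interpolation=cv2.INTER_CUBIC)[:,:,::-1])
st()
E
```

```text
t 31.45 pos [536.9 261.7 108.3] rot [-179.9   -0.6   83.6] F [-0.5 -1.3 -6.3] T [-0.28  0.04  0.02] w 46.0 q6 30.7
(array([-1.9, -0.1,  1.3]), np.float64(0.00016826292151456466))
t 31.55 pos [537.1 262.7 108.6] rot [-180.    -0.7   83.6] F [-1.2  2.1 -2.8] T [ 0.46  0.26 -0.02] w 45.8 q6 30.6
```

View pics/s18.png

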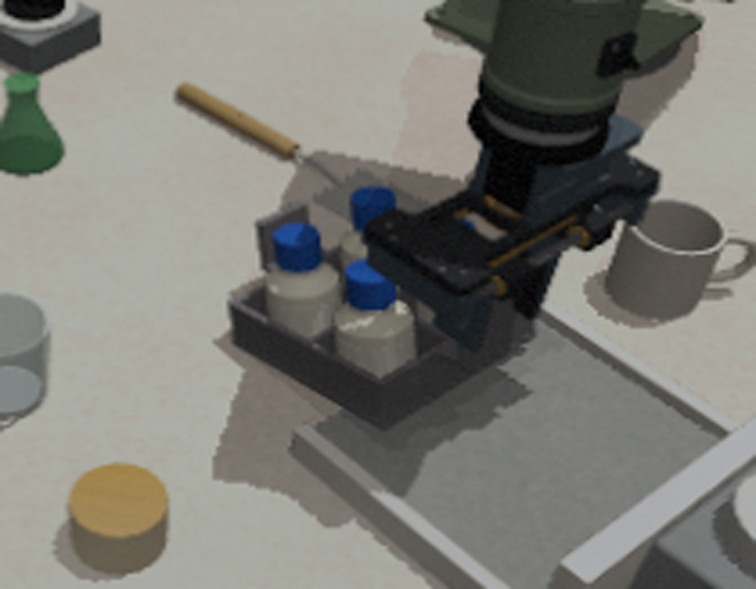

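View pics/t18.png

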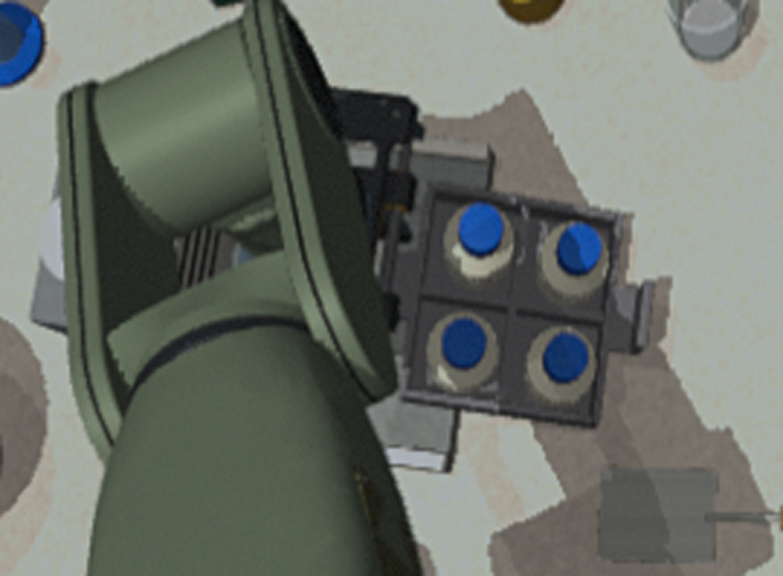

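Call:
apply_moves(
  plan=[
    {"jaw":1,"delta_pos":[0,0,3],"spin":0},
    {"jaw":1,"delta_pos":[0,0,6],"spin":0},
    {"jaw":1,"delta_pos":[0,0,9],"spin":0},
    {"jaw":1,"delta_pos":[0,0,10],"spin":0},
    {"jaw":1,"delta_pos":[0,0,10],"spin":0},
    {"jaw":0.3,"delta_pos":[0,0,10],"spin":0},
    {"jaw":0.2,"delta_pos":[0,0,10],"spin":0},
    {"jaw":0.2,"delta_pos":[0,0,10],"spin":0},
  ],
)

```text
time_s: 32.55
ee_pos: [537.2, 262.5, 98.7]
ee_rot: [-180.0, -0.7, 83.6]
force: [-0.2, 0.5, 0.5]
gripper_width: 71.4
```

```bash
python3 - <<'E'
from h import *
st()
im=cams.grab_frame('scene');cv2.imwrite('pics/s19.png',cv2.resize(im[150:340,270:480],None,fx=3.6,fy=3.1,interpolation=cv2.INTER_CUBIC)[:,:,::-1])
E
```

```text
t 32.55 pos [537.2 262.5  98.7] rot [-180.    -0.7   83.6] F [-0.2  0.5  0.5] T [-0.09  0.08 -0.01] w 71.4 q6 30.6
```

View pics/s19.png

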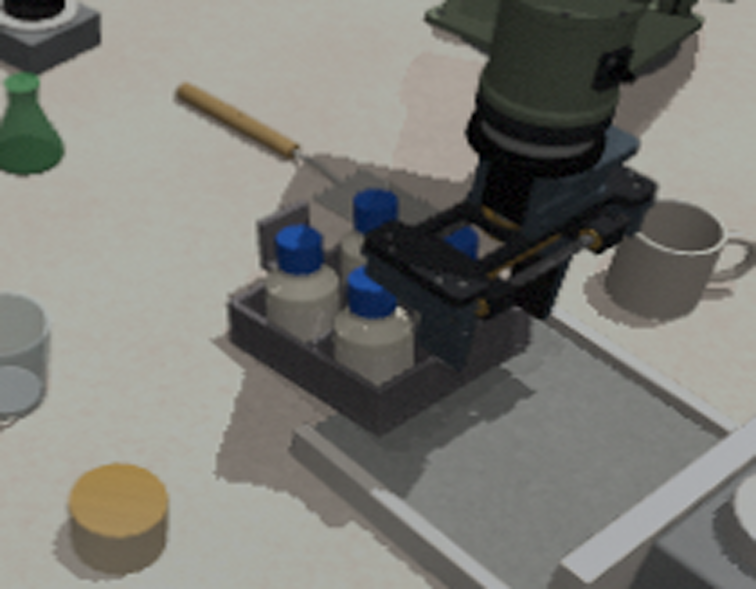

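Call:
apply_moves(
  plan=[
    {"jaw":0.2,"delta_pos":[0,0,-40],"spin":0},
    {"jaw":0.2,"delta_pos":[0,0,-90],"spin":0},
    {"jaw":0.2,"delta_pos":[-20,0,-100],"spin":0},
    {"jaw":0.2,"delta_pos":[-70,0,-100],"spin":0},
    {"jaw":0.2,"delta_pos":[-120,0,-100],"spin":0},
    {"jaw":0.2,"delta_pos":[-170,0,-100],"spin":0},
    {"jaw":0.2,"delta_pos":[-220,0,-100],"spin":0},
    {"jaw":0.2,"delta_pos":[-260,0,-100],"spin":0},
  ],
)

```text
time_s: 33.6
ee_pos: [506.6, 0.5, 194.5]
ee_rot: [-179.9, -0.6, 83.5]
force: [0.5, -0.1, -0.1]
gripper_width: 72.8
```

```bash
python3 - <<'E'
from h import *
st()
im=cams.grab_frame('top');cv2.imwrite('pics/t20.png',cv2.resize(im[110:290,130:330],None,fx=4,fy=3.3,interpolation=cv2.INTER_CUBIC)[:,:,::-1])
w=cams.grab_frame('wrist'); cv2.imwrite('pics/w20.png',w[:,:,::-1])
print(proj('wrist',[515.9,73.5,82])); print(dtool([515.7,70.7,150],83.6))
E
```

```text
t 33.6 pos [5.066e+02 5.000e-01 1.945e+02] rot [-179.9   -0.6   83.5] F [ 0.5 -0.1 -0.1] T [-0.1  -0.01 -0.01] w 72.8 q6 4.5
[[315.90360847 119.27195301]]
(array([71.6,  1. , 45.2]), np.float64(-0.004399446394581953))
```

View pics/t20.png

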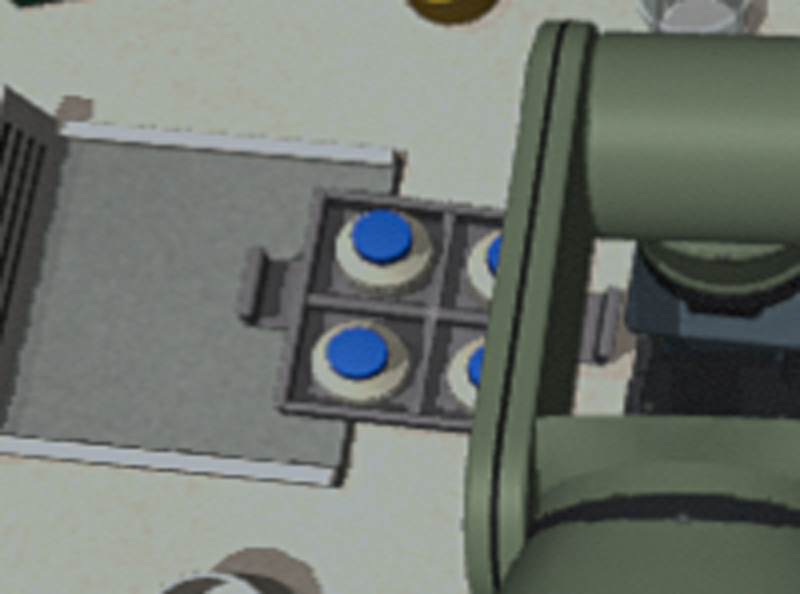

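View pics/w20.png

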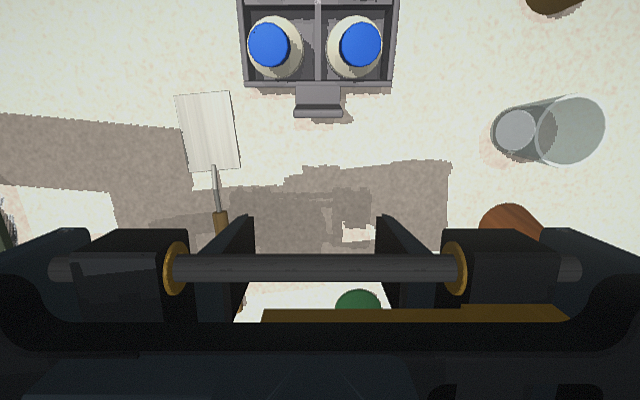

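Call:
apply_moves(
  plan=[
    {"jaw":0.2,"delta_pos":[40,0.5,0],"spin":0},
    {"jaw":0.2,"delta_pos":[73,1,10],"spin":0},
    {"jaw":0.2,"delta_pos":[73,1,40],"spin":0},
    {"jaw":0.2,"delta_pos":[73,1,75],"spin":0},
    {"jaw":0.2,"delta_pos":[73,1,90],"spin":0},
    {"jaw":0.2,"delta_pos":[73,1,90],"spin":0},
    {"jaw":0.2,"delta_pos":[73,1,90],"spin":0},
    {"jaw":0.2,"delta_pos":[73,1,90],"spin":0},
  ],
)

```text
time_s: 34.7
ee_pos: [516.6, 72.6, 106.4]
ee_rot: [-180.0, -0.6, 83.3]
force: [-0.1, 0.1, -0.7]
gripper_width: 73.3
```

```bash
python3 - <<'E'
from h import *
st()
print(dtool([515.9,72.5,64],83.6))
w=cams.grab_frame('wrist'); cv2.imwrite('pics/w21.png',w[:,:,::-1])
im=cams.grab_frame('scene');cv2.imwrite('pics/s21.png',cv2.resize(im[120:310,270:480],None,fx=3.6,fy=3.1,interpolation=cv2.INTER_CUBIC)[:,:,::-1])
E
```

```text
t 34.7 pos [516.6  72.6 106.4] rot [-180.    -0.6   83.3] F [-0.1  0.1 -0.7] T [-0.12  0.1   0.02] w 73.3 q6 12.6
(array([-0.7, -0.7, 42.4]), np.float64(-0.004578690953965793))
```

View pics/w21.png

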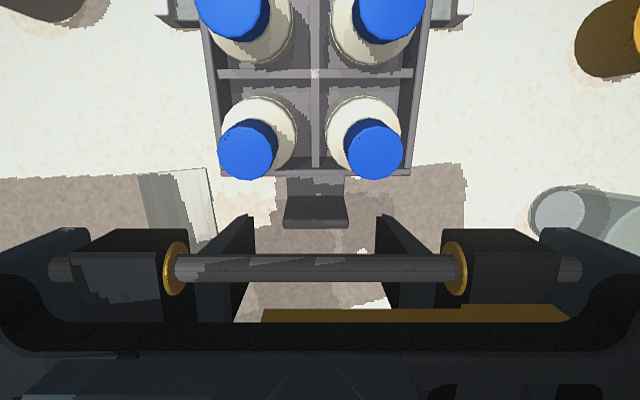

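View pics/s21.png

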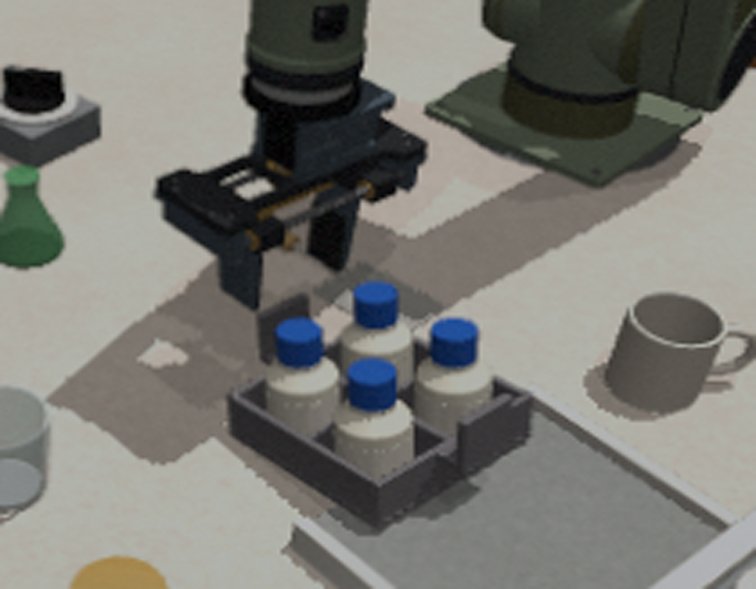

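Call:
apply_moves(
  plan=[
    {"jaw":0.2,"delta_pos":[-0.5,-0.5,20],"spin":0},
    {"jaw":0.2,"delta_pos":[-0.5,-0.5,42],"spin":0},
    {"jaw":0.2,"delta_pos":[-0.5,-0.5,42],"spin":0},
    {"jaw":0.5,"delta_pos":[-0.5,-0.5,42],"spin":0},
    {"jaw":1,"delta_pos":[-0.5,-0.5,42],"spin":0},
    {"jaw":1,"delta_pos":[-0.5,-0.5,42],"spin":0},
    {"jaw":1,"delta_pos":[-0.5,-0.5,42],"spin":0},
    {"jaw":1,"delta_pos":[-0.5,-0.5,42],"spin":0},
  ],
  squeeze=22,
)

```text
time_s: 35.8
ee_pos: [516.5, 72.5, 64.8]
ee_rot: [180.0, -0.6, 83.3]
force: [0.6, -0.7, 4.3]
gripper_width: 45.5
```

```bash
python3 - <<'E'
from h import *
st()
E
```

```text
t 35.8 pos [516.5  72.5  64.8] rot [180.   -0.6  83.3] F [ 0.6 -0.7  4.3] T [-0.23 -0.09 -0.09] w 45.5 q6 12.5
```

Call:
apply_moves(
  plan=[
    {"jaw":1,"delta_pos":[3,0,0],"spin":0},
    {"jaw":1,"delta_pos":[8,0,0.3],"spin":0},
    {"jaw":1,"delta_pos":[13,0,0.7],"spin":0},
    {"jaw":1,"delta_pos":[18,0,1],"spin":0},
    {"jaw":1,"delta_pos":[23,0,1.5],"spin":0},
    {"jaw":1,"delta_pos":[28,0,2],"spin":0},
    {"jaw":1,"delta_pos":[32,0,2.5],"spin":0},
    {"jaw":1,"delta_pos":[34,0,2.5],"spin":0},
  ],
)

```text
time_s: 36.8
ee_pos: [519.2, 102.0, 62.9]
ee_rot: [-179.9, -0.1, 83.6]
force: [-2.4, -17.7, 9.1]
gripper_width: 45.6
```

```bash
python3 - <<'E'
from h import *
st()
im=cams.grab_frame('scene');cv2.imwrite('pics/s22.png',cv2.resize(im[120:310,270:480],None,fx=3.6,fy=3.1,interpolation=cv2.INTER_CUBIC)[:,:,::-1])
im=cams.grab_frame('top');cv2.imwrite('pics/t22.png',cv2.resize(im[110:290,130:330],None,fx=4,fy=3.3,interpolation=cv2.INTER_CUBIC)[:,:,::-1])
st()
E
```

```text
t 36.8 pos [519.2 102.   62.9] rot [-1.799e+02 -1.000e-01  8.360e+01] F [ -2.4 -17.7   9.1] T [-3.05  0.44  0.07] w 45.6 q6 16.1
t 36.9 pos [519.2 102.2  62.9] rot [-179.9   -0.2   83.5] F [ -2.6 -14.6   7.7] T [-2.7   0.39  0.08] w 45.8 q6 16.1
```

View pics/s22.png

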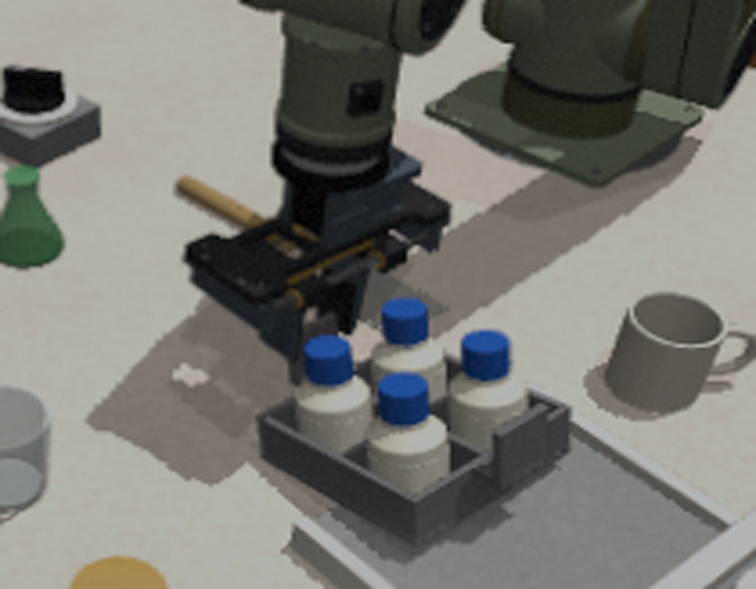

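View pics/t22.png

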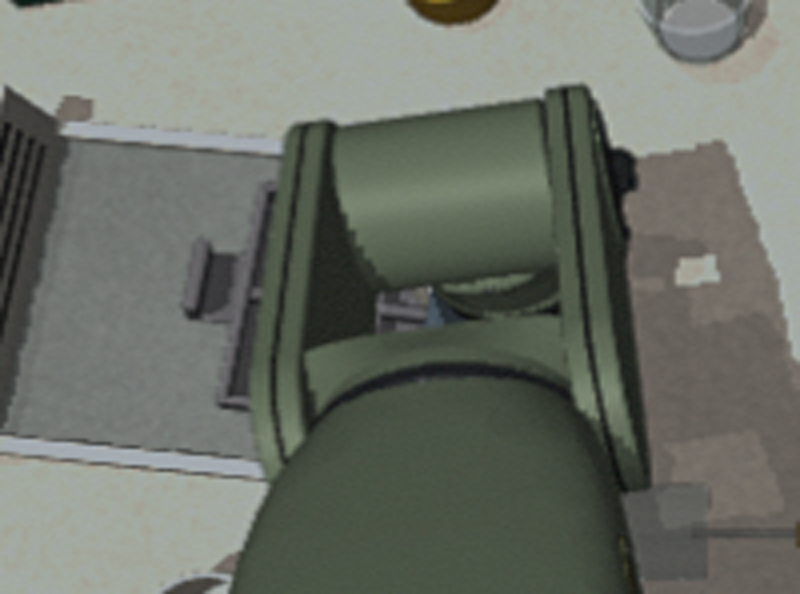

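Call:
apply_moves(
  plan=[
    {"jaw":1,"delta_pos":[3,0,-3],"spin":0},
    {"jaw":1,"delta_pos":[7,0,-6],"spin":0},
    {"jaw":1,"delta_pos":[12,0,-9],"spin":0},
    {"jaw":1,"delta_pos":[17,0,-12],"spin":0},
    {"jaw":1,"delta_pos":[22,0,-15],"spin":0},
    {"jaw":1,"delta_pos":[27,0,-18],"spin":0},
    {"jaw":1,"delta_pos":[32,0,-21],"spin":0},
    {"jaw":1,"delta_pos":[36,0,-23],"spin":0},
  ],
)

```text
time_s: 37.9
ee_pos: [522.6, 134.6, 86.9]
ee_rot: [-179.9, 0.2, 83.7]
force: [-1.8, -11.9, 10.5]
gripper_width: 45.4
```

```bash
python3 - <<'E'
from h import *
st()
im=cams.grab_frame('scene');cv2.imwrite('pics/s23.png',cv2.resize(im[140:340,290:490],None,fx=3.8,fy=3,interpolation=cv2.INTER_CUBIC)[:,:,::-1])
E
```

```text
t 37.9 pos [522.6 134.6  86.9] rot [-179.9    0.2   83.7] F [ -1.8 -11.9  10.5] T [-2.49  0.41  0.03] w 45.4 q6 19.8
```

View pics/s23.png

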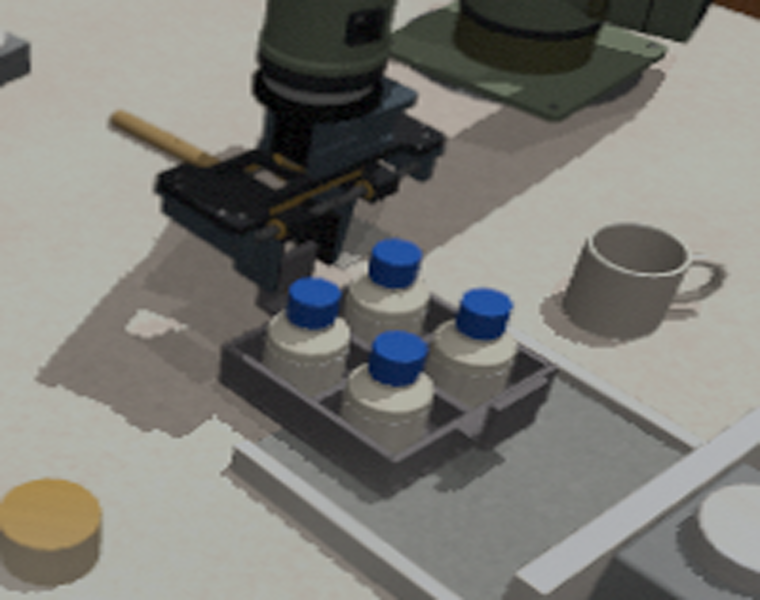

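Call:
apply_moves(
  plan=[
    {"jaw":1,"delta_pos":[0,0,-2],"spin":0},
    {"jaw":1,"delta_pos":[3,0,-4],"spin":0},
    {"jaw":1,"delta_pos":[7,0,-5],"spin":0},
    {"jaw":1,"delta_pos":[12,0,-5],"spin":0},
    {"jaw":1,"delta_pos":[18,0,-5],"spin":0},
    {"jaw":1,"delta_pos":[24,0,-5],"spin":0},
    {"jaw":1,"delta_pos":[30,0,-5],"spin":0},
    {"jaw":1,"delta_pos":[34,0,-5],"spin":0},
  ],
)

```text
time_s: 38.95
ee_pos: [526.4, 169.5, 92.0]
ee_rot: [-179.9, 0.2, 83.7]
force: [-1.0, -3.7, -3.1]
gripper_width: 46.0
```

```bash
python3 - <<'E'
from h import *
st()
im=cams.grab_frame('scene');cv2.imwrite('pics/s24.png',cv2.resize(im[140:340,290:490],None,fx=3.8,fy=3,interpolation=cv2.INTER_CUBIC)[:,:,::-1])
im=cams.grab_frame('top');cv2.imwrite('pics/t24.png',cv2.resize(im[110:290,90:290],None,fx=4,fy=3.3,interpolation=cv2.INTER_CUBIC)[:,:,::-1])
E
```

```text
t 38.95 pos [526.4 169.5  92. ] rot [-179.9    0.2   83.7] F [-1.  -3.7 -3.1] T [-0.83  0.17  0.  ] w 46.0 q6 23.1
```

View pics/s24.png

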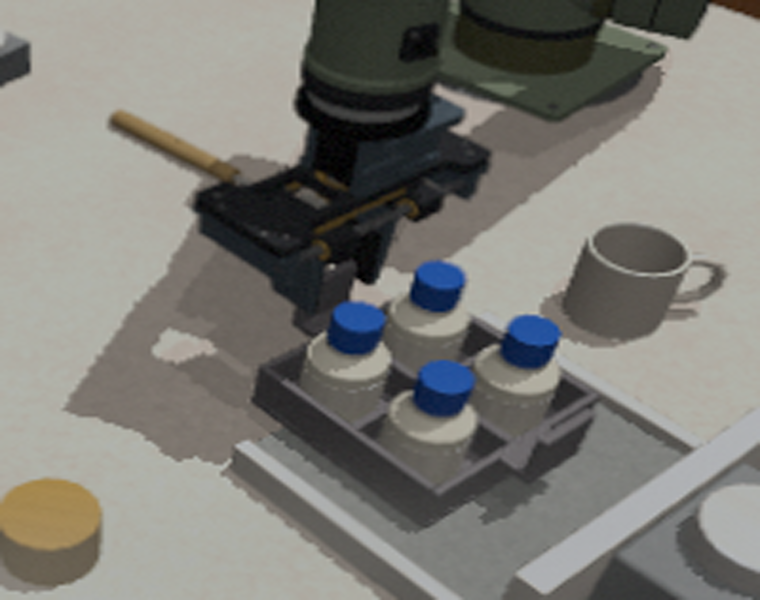

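View pics/t24.png

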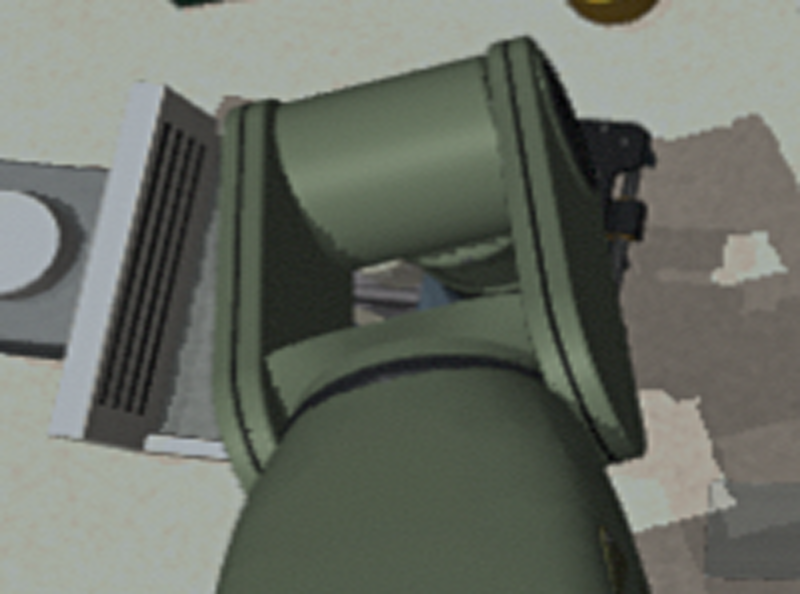

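Call:
apply_moves(
  plan=[
    {"jaw":1,"delta_pos":[4,0,1],"spin":0},
    {"jaw":1,"delta_pos":[10,0,1.5],"spin":0},
    {"jaw":1,"delta_pos":[16,0,2],"spin":0},
    {"jaw":1,"delta_pos":[22,0,2],"spin":0},
    {"jaw":1,"delta_pos":[28,0,2],"spin":0},
    {"jaw":1,"delta_pos":[34,0,2],"spin":0},
    {"jaw":1,"delta_pos":[39,0,2],"spin":0},
    {"jaw":1,"delta_pos":[42,0,2],"spin":0},
  ],
)

```text
time_s: 40.05
ee_pos: [531.1, 212.0, 89.9]
ee_rot: [-179.9, 0.1, 83.7]
force: [-1.2, -3.6, -1.7]
gripper_width: 45.4
```

```bash
python3 - <<'E'
from h import *
st()
im=cams.grab_frame('scene');cv2.imwrite('pics/s25.png',cv2.resize(im[160:360,310:510],None,fx=3.8,fy=3,interpolation=cv2.INTER_CUBIC)[:,:,::-1])
E
```

```text
t 40.05 pos [531.1 212.   89.9] rot [-1.799e+02  1.000e-01  8.370e+01] F [-1.2 -3.6 -1.7] T [-0.77  0.25 -0.05] w 45.4 q6 27.0
```

View pics/s25.png

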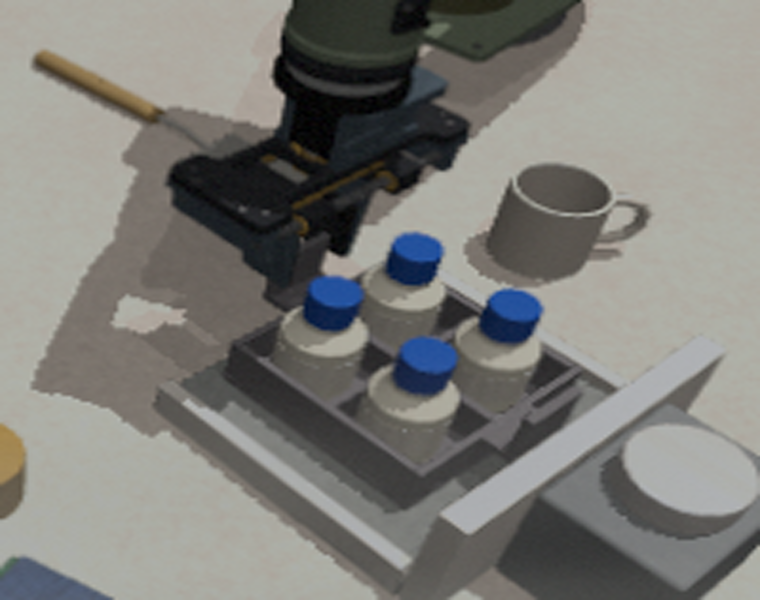

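Call:
apply_moves(
  plan=[
    {"jaw":1,"delta_pos":[1.5,0,0.5],"spin":0},
    {"jaw":1,"delta_pos":[3,0,1],"spin":0},
    {"jaw":1,"delta_pos":[5,0,1],"spin":0},
    {"jaw":1,"delta_pos":[6.5,0,1],"spin":0},
    {"jaw":1,"delta_pos":[8,0,1],"spin":0},
    {"jaw":1,"delta_pos":[9.5,0,1],"spin":0},
    {"jaw":1,"delta_pos":[11,0,1],"spin":0},
    {"jaw":1,"delta_pos":[11,0,1],"spin":0},
  ],
)

```text
time_s: 41.1
ee_pos: [532.5, 222.8, 89.4]
ee_rot: [-179.9, 0.1, 83.7]
force: [-0.3, -5.4, 1.7]
gripper_width: 45.9
```

```bash
python3 - <<'E'
from h import *
st()
E
```

```text
t 41.1 pos [532.5 222.8  89.4] rot [-1.799e+02  1.000e-01  8.370e+01] F [-0.3 -5.4  1.7] T [-1.06  0.37  0.02] w 45.9 q6 28.0
```

Call:
apply_moves(
  plan=[
    {"jaw":1,"delta_pos":[1,0,0],"spin":0},
    {"jaw":1,"delta_pos":[2,0,0],"spin":0},
    {"jaw":1,"delta_pos":[3,0,0],"spin":0},
    {"jaw":1,"delta_pos":[4,0,0],"spin":0},
    {"jaw":1,"delta_pos":[5,0,0],"spin":0},
    {"jaw":1,"delta_pos":[6,0,0],"spin":0},
    {"jaw":1,"delta_pos":[6,0,0],"spin":0},
    {"jaw":1,"delta_pos":[6,0,0],"spin":0},
  ],
)

```text
time_s: 42.1
ee_pos: [532.5, 223.8, 89.4]
ee_rot: [-179.9, 0.7, 83.8]
force: [-1.5, -18.3, 3.2]
gripper_width: 45.6
```

```bash
python3 - <<'E'
from h import *
st()
im=cams.grab_frame('scene');cv2.imwrite('pics/s26.png',cv2.resize(im[160:360,310:510],None,fx=3.8,fy=3,interpolation=cv2.INTER_CUBIC)[:,:,::-1])
E
```

```text
t 42.1 pos [532.5 223.8  89.4] rot [-179.9    0.7   83.8] F [ -1.5 -18.3   3.2] T [-3.4   0.17 -0.07] w 45.6 q6 28.5
```

View pics/s26.png

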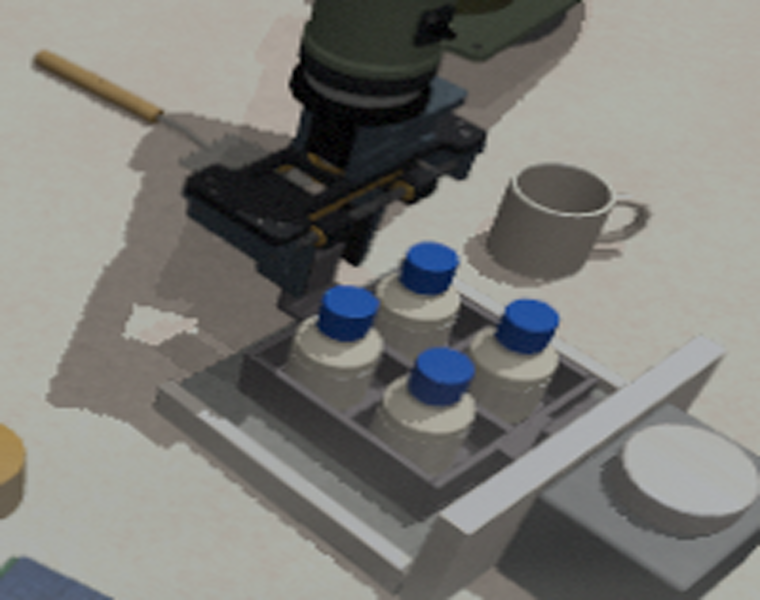

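Call:
apply_moves(
  plan=[
    {"jaw":1,"delta_pos":[0.5,0,0.5],"spin":0},
    {"jaw":1,"delta_pos":[0.5,0,0.5],"spin":0},
    {"jaw":0.2,"delta_pos":[0.5,0,0.5],"spin":0},
    {"jaw":0.2,"delta_pos":[0,0,0],"spin":0},
    {"jaw":0.2,"delta_pos":[0,0,0],"spin":0},
    {"jaw":0.2,"delta_pos":[0,0,-20],"spin":0},
    {"jaw":0.2,"delta_pos":[0,0,-60],"spin":0},
    {"jaw":0.2,"delta_pos":[0,0,-110],"spin":0},
  ],
)

```text
time_s: 43.15
ee_pos: [532.4, 225.3, 199.6]
ee_rot: [-179.7, 0.7, 83.8]
force: [1.5, 0.3, -0.2]
gripper_width: 73.2
```

Call:
apply_moves(
  plan=[
    {"jaw":0.2,"delta_pos":[-40,0,-30],"spin":0},
    {"jaw":0.2,"delta_pos":[-90,0,-30],"spin":0},
    {"jaw":0.2,"delta_pos":[-140,0,-30],"spin":0},
    {"jaw":0.2,"delta_pos":[-190,0,-30],"spin":0},
    {"jaw":0.2,"delta_pos":[-240,0,-30],"spin":0},
    {"jaw":0.2,"delta_pos":[-290,0,-30],"spin":0},
    {"jaw":0.2,"delta_pos":[-340,0,-30],"spin":0},
    {"jaw":0.2,"delta_pos":[-380,0,-30],"spin":0},
  ],
)

```text
time_s: 44.15
ee_pos: [491.5, -153.7, 234.5]
ee_rot: [-179.8, 0.7, 83.8]
force: [0.3, 0.3, 0.1]
gripper_width: 73.1
```

```bash
python3 - <<'E'
from h import *
st()
im=cams.grab_frame('scene');cv2.imwrite('pics/s27.png',cv2.resize(im[200:350,340:500],None,fx=4.8,fy=4,interpolation=cv2.INTER_CUBIC)[:,:,::-1]); cv2.imwrite('pics/s27f.png',im[:,:,::-1])
im=cams.grab_frame('top');cv2.imwrite('pics/t27.png',cv2.resize(im[120:270,80:250],None,fx=4.5,fy=4,interpolation=cv2.INTER_CUBIC)[:,:,::-1]);cv2.imwrite('pics/t27f.png',im[:,:,::-1])
E
```

```text
t 44.15 pos [ 491.5 -153.7  234.5] rot [-179.8    0.7   83.8] F [0.3 0.3 0.1] T [-0.07  0.05  0.04] w 73.1 q6 -11.7
```

View pics/s27.png

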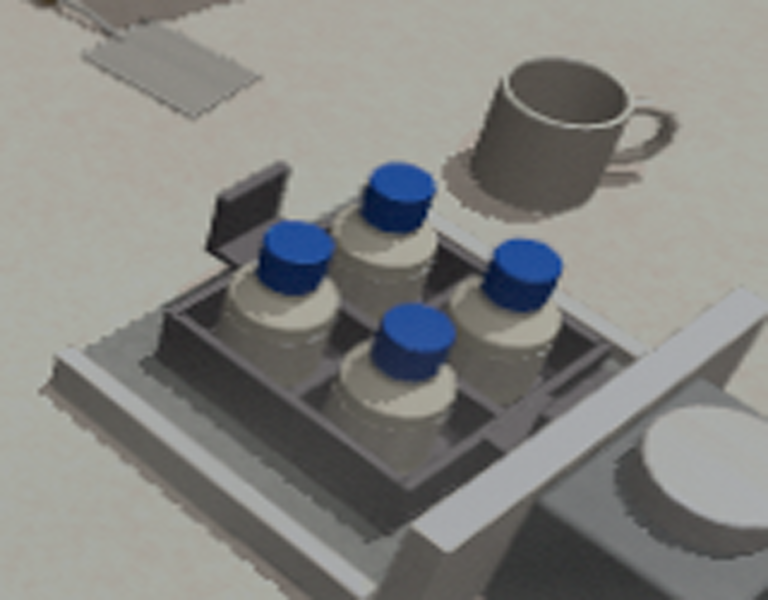

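View pics/t27.png

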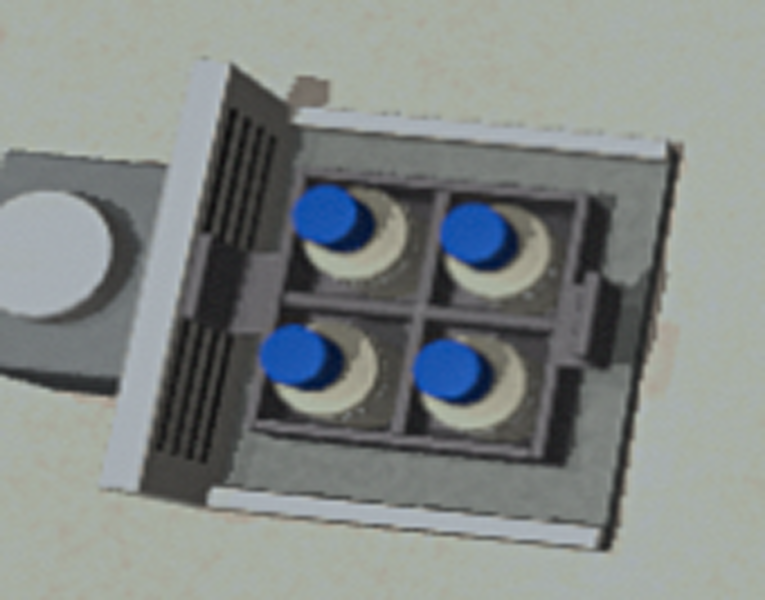

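View pics/t27f.png

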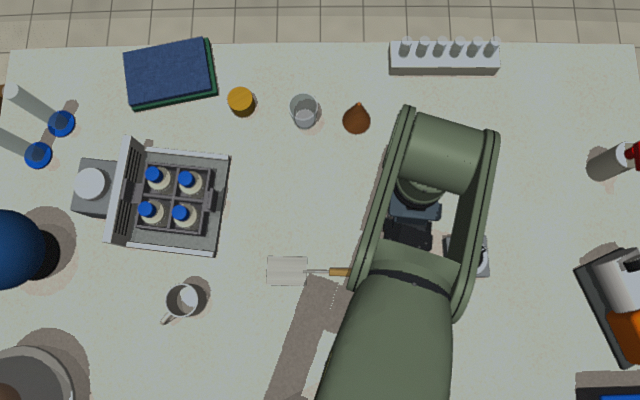

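```bash
python3 - <<'E'
from h import *
T=lambda p:Z(p,4.5,4,80,120)
S=lambda p:Z(p,4.8,4,340,200)
obs=[('top',T(a),b) for a,b in (([302,178],[75,-75,45]),([586,193],[-75,-75,45]),([544,455],[-75,75,45]),([250,430],[75,75,45]))]
obs+=[('scene',S(a),b) for a,b in (([165,312],[-75,-75,45]),([405,490],[75,-75,45]),([608,348],[75,75,45]),([218,196],[-99,-23,87]),([286,163],[-99,23,87]))]
cc={n:cal(n) for n in ('top','scene')}
def W(q,P):
    return R.from_euler('ZYX',[q[3],q[4],q[5]]).apply(P)+q[:3]
def f(q): return np.ravel([proj(n,W(q,np.array(P,float)),cc[n])[0]-uv for n,uv,P in obs])
o=least_squares(f,[543,318,20,1.459,0,0]); print(o.x[:3].round(1),np.degrees(o.x[3:]).round(2)); print(f(o.x).reshape(-1,2).round(1).tolist())
J=o.jac; print('sd',(np.sqrt(np.diag(np.linalg.inv(J.T@J)))*.6*np.r_[1,1,1,57.3,57.3,57.3]).round(2))
g=lambda q:f([q[0],q[1],20,q[2],0,0])
o=least_squares(g,[543,318,1.459]);print(o.x[:2].round(1),np.degrees(o.x[2]).round(2)); print(g(o.x).reshape(-1,2).round(1).tolist())
E
```

```text
[541.8 316.4  15.6] [84.32  2.47  0.11]
[[-0.4, -1.6], [0.7, -0.1], [0.2, 1.3], [-0.1, 1.0], [-0.2, -0.3], [0.8, 1.7], [0.2, 0.2], [-0.1, -0.2], [-0.9, -0.9]]
sd [0.88 0.71 0.92 0.29 0.69 0.79]
[542.8 318.3] 84.04
[[-1.5, -3.0], [0.8, -0.4], [-0.1, 1.0], [-1.6, 0.0], [-0.3, -0.6], [1.2, -0.1], [1.0, -1.4], [-0.7, -0.8], [-1.5, -1.4]]
```

```bash
python3 - <<'E'
from h import *
im,o=caps('top',123);print(*o,sep='\n')
im,o2=caps('scene',112);print(*o2,sep='\n')
for p in (-2.5,0,2.5):
  q=[542.8,318.3,20]; Rm=R.from_euler('ZYX',[84,p,0],degrees=True)
  for c,sc in (('top',(4.5,4,80,120)),('scene',(4.8,4,340,200))):
    for b in ([36,-36],[-36,-36]):
      P=Rm.apply(np.array([[*b,106.],[*b,66.]]))+q
      uv=(proj(c,P)-[sc[2],sc[3]])*[sc[0],sc[1]]
      print(p,c,b,uv.round(0).tolist(),'d',(uv[0]-uv[1]).round(1))
E
```

```text
-2.5 top [36, -36] [[321.0, 212.0], [346.0, 230.0]] d [-25.6 -17.4]
-2.5 top [-36, -36] [[473.0, 227.0], [493.0, 244.0]] d [-20.2 -17. ]
-2.5 scene [36, -36] [[417.0, 322.0], [402.0, 371.0]] d [ 15.7 -49. ]
-2.5 scene [-36, -36] [[291.0, 243.0], [280.0, 292.0]] d [ 11.1 -49. ]
0 top [36, -36] [[312.0, 212.0], [342.0, 230.0]] d [-29.4 -17.7]
0 top [-36, -36] [[462.0, 225.0], [486.0, 243.0]] d [-24.2 -17.4]
0 scene [36, -36] [[425.0, 329.0], [406.0, 376.0]] d [ 19.1 -46.8]
0 scene [-36, -36] [[300.0, 246.0], [285.0, 293.0]] d [ 14.2 -47.3]
2.5 top [36, -36] [[304.0, 212.0], [337.0, 230.0]] d [-33.1 -18. ]
2.5 top [-36, -36] [[451.0, 224.0], [479.0, 242.0]] d [-28.1 -17.7]
2.5 scene [36, -36] [[433.0, 337.0], [410.0, 381.0]] d [ 22.4 -44.5]
2.5 scene [-36, -36] [[308.0, 249.0], [291.0, 294.0]] d [ 17.3 -45.4]
```

```bash
python3 - <<'E'
from h import *
st();print(dtool([522,110,110],83.8))
E
```

```text
t 44.35 pos [ 491.6 -152.2  234.2] rot [-179.8    0.6   83.7] F [ 0.4  0.5 -0.3] T [-0.07  0.05  0.03] w 73.1 q6 -11.5
(array([265.3,   2. , 121.2]), np.float64(-0.0014722992834952646))
```

Call:
apply_moves(
  plan=[
    {"jaw":0.2,"delta_pos":[40,0,0],"spin":0},
    {"jaw":0.2,"delta_pos":[90,0,0],"spin":0},
    {"jaw":0.2,"delta_pos":[140,0,10],"spin":0},
    {"jaw":0.2,"delta_pos":[190,0,30],"spin":0},
    {"jaw":0.2,"delta_pos":[235,2,60],"spin":0},
    {"jaw":0.2,"delta_pos":[265,2,90],"spin":0},
    {"jaw":0.2,"delta_pos":[265,2,120],"spin":0},
    {"jaw":0.2,"delta_pos":[265,2,120],"spin":0},
  ],
)

```text
time_s: 45.35
ee_pos: [519.8, 111.1, 109.3]
ee_rot: [-179.5, 0.7, 83.9]
force: [-0.4, 1.0, 0.1]
gripper_width: 72.9
```

```bash
python3 - <<'E'
from h import *
st()
w=cams.grab_frame('wrist'); cv2.imwrite('pics/w28.png',w[:,:,::-1])
c=cal('wrist')
Rb=R.from_euler('Z',83.6,degrees=True)
for p in (0,3):
  Rm=R.from_euler('ZYX',[83.8,p,0],degrees=True)
  P=Rm.apply([[-75,y,z] for y in(-75,75) for z in (0,45)]+[[-99,-23,87],[-99,23,87],[-99,-23,37],[-99,23,37]])+[542.8,318.3,20]
  print(p,proj('wrist',P,c).round(0).tolist())
print('step',proj('wrist',Rb.apply([[-100,-106,20],[-100,106,20]])+[543,317.4,0],c).round(0))
E
```

```text
t 45.35 pos [519.8 111.1 109.3] rot [-179.5    0.7   83.9] F [-0.4  1.   0.1] T [-0.12  0.05  0.02] w 72.9 q6 17.6
0 [[410.0, 39.0], [431.0, 20.0], [219.0, 39.0], [197.0, 20.0], [357.0, 46.0], [269.0, 46.0], [347.0, 63.0], [280.0, 63.0]]
3 [[411.0, 37.0], [434.0, 14.0], [217.0, 37.0], [194.0, 14.0], [358.0, 33.0], [267.0, 33.0], [348.0, 58.0], [279.0, 58.0]]
step [[445.  74.]
 [183.  74.]]
```

View pics/w28.png

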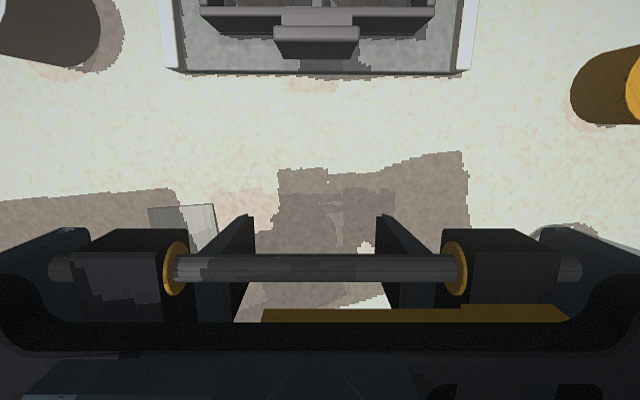

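```bash
python3 - <<'E'
import cv2
w=cv2.imread('pics/w28.png')
cv2.imwrite('pics/w28z.png',cv2.resize(w[0:85,155:485],None,fx=2.4,fy=6,interpolation=cv2.INTER_CUBIC))
E
```

```text
(no output)
```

View pics/w28z.png

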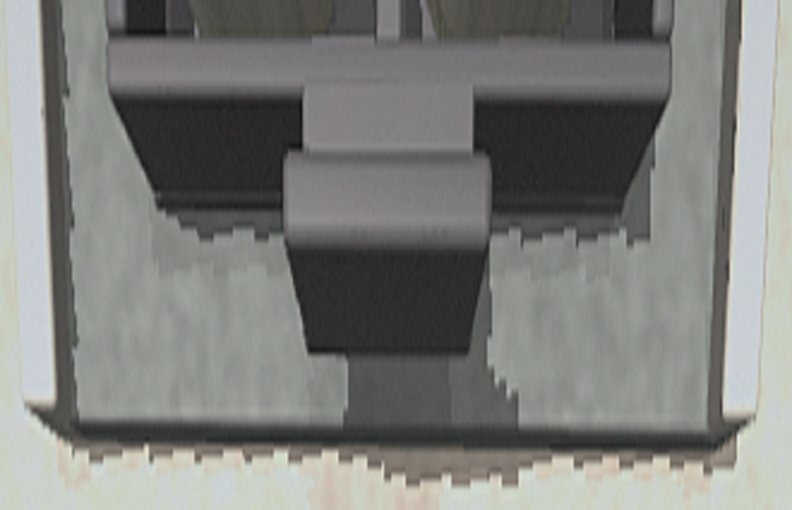

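```bash
python3 - <<'E'
from h import *
im=cams.grab_frame('top');cv2.imwrite('pics/t29.png',cv2.resize(im[225:290,430:510],None,fx=8,fy=8,interpolation=cv2.INTER_CUBIC)[:,:,::-1]);cv2.imwrite('pics/t29f.png',im[:,:,::-1])
im=cams.grab_frame('scene');cv2.imwrite('pics/s29.png',im[:,:,::-1])
E
```

```text
(no output)
```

View pics/t29.png

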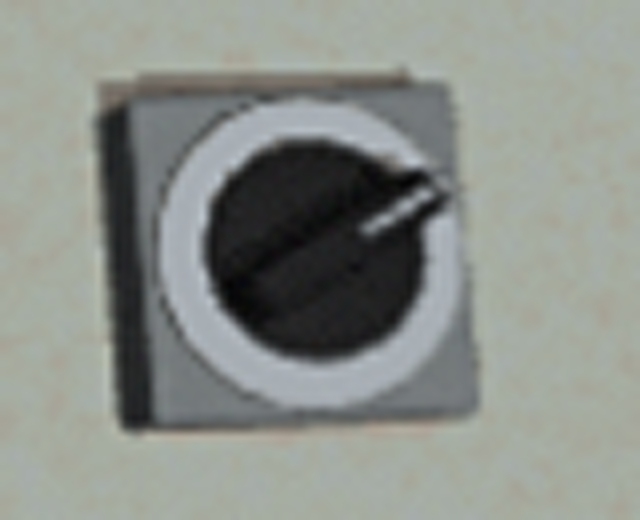

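View pics/s29.png

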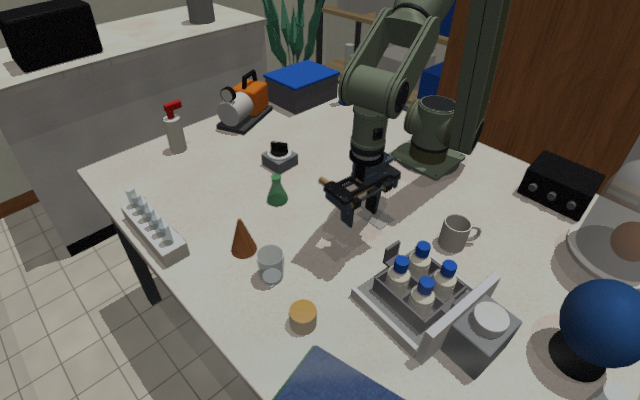

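```bash
python3 - <<'E'
from h import *
st(); print(env.job_done()); st()
E
```

```text
t 45.5 pos [522.8 110.3 112.6] rot [-179.9    0.6   83.7] F [ 0.7 -0.2  0.3] T [-0.11  0.05  0.03] w 73.0 q6 17.6
the job is handed in; nothing more can be done
None
the job is handed in; nothing more can be done
```

The job is done and handed in at about 45.5 s.

**Fan dial:** I turned it clockwise about 165°, until it stopped and the bar twisted in the jaws against about 1 Nm. The pointer was in the same place in the last picture. I took the resistance as the end stop and did not grip it a second time to confirm.

**Bottles:** All four bottles were present and stand upright, one in each tray cell.

**Tray:** I lifted the leading end by its handle and pulled it on to the step while the trailing edge slid along the bench. I then pushed from the trailing handle, raising that end a little as the weight passed the step. The push ended with about 18 N of resistance, roughly 2 mm from where contact with the end panel was predicted.

**Last checks:**
- **Flatness and squareness:** The close wrist view shows the tray flat and within about half a degree of square. A rough fit from the far cameras suggested about 2.5° nose-down, but it also put the tray below the bay floor. I judged that fit to be noise and trusted the close view.
- **Other items:** The flask, cone, beaker, weight, mug and spatula look where they were.
- **Robot:** The gripper was open and touching nothing.

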